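# Re-spring the saucer dispenser

### The arm

A 6-joint arm with a two-finger parallel gripper is mounted at the origin on the work surface. World frame = base frame: x ahead of the robot, y to its left, z up, the work surface at z = 0. Lengths are in m, angles in rad, forces in N, time in s.
With the tool pointing down it reaches from about 0.2 to 0.875 m from the base axis. Payload 3.4 kg.
Tool frame: the origin (TCP) lies at the very end of the fingers, on their centre line; the grasp point (between the pads) lies 19 mm behind it (pinch_z is the distance from the TCP to the grasp point, in m); z points along the fingers, y is the direction in which the jaws open and shut (so a half turn about z gives the same grasp; the last joint's range is limited). The gripper opens to 94 mm and grips with 3 to 60 N. Pads are 16 mm wide; open, the fingers measure 119 mm over their backs; the gripper's body (75 mm by 177 mm) begins 78 mm behind the grasp point.
Start: joints at [0.98, 0.276, 1.505, -0, 1.361, -0.121], TCP at [0.26, 0.513, 0.177] pointing down, gripper open.
Joint ranges: [-2.89, 2.89], [-0.75, 2.08], [0.22, 2.7], [-1.18, 4.32], [0.11, 2.71], [-2.7, 2.7]. Speed limits (rad/s): [2.57, 2.57, 3.14, 3.14, 3.14, 3.14].

### API

Orientations are given as a unit quaternion [x, y, z, w].
In Python, from cell import * gives the robot as it stands.
- The arm moves only by the tool jog_arm, never from a script. Its argument "moves" is a list of rows, each an object of numbers: "wx", "wy", "wz": the turn, a rotation vector about the world's x, y, z in rad; "dx", "dy", "dz": the shift along the world's x, y, z in mm; "jaw": the opening, from 0 (shut) to 1 (fully open). A call has 1 to 10 rows; each row shifts and turns the commanded pose from where the row before left it; what a row does not reach is not made up. A row lasts 1/12 s, in which the tool goes at most 41.7 mm and 7.16 degrees, less where a joint would pass 70% of its speed; a pose out of reach is approached as far as the arm can. A call with a gripper value outside its range is refused whole. The fingers move at their own pace and stop on an object; "newtons" is the grip in N (left out, the last holds). Time passes only in rows, so rows that do not move let the fingers close. It gives the time, the measured TCP pose, the force and the opening at its end, in the units of the state.
- get_obs(): the state, without advancing time (a new reading comes with each control period).
- read_camera(name): name is "side" or "top"; returns the picture (480x640x3 uint8, red, green, blue); there is no depth.
- camera_info(name): a dict with "fx", "fy", "cx", "cy" (pixels), "extrinsics" (4x4, takes a point from camera to world coordinates). Camera axes: x right, y up, looking along -z (the intrinsics and any distortion apply to the point x, -y, -z); pixel columns grow to the right and rows downward; lengths in m; the calibration is good to about 2 mm. A picture is of the moment at which its call begins. camera_info takes no time and is no camera call.
- hand_in(): hands the job in, once; it reports no verdict.
The state is a dict: "time_s": time; "joint_pos": joint angles; "dq": joint speeds; "joint_torque": joint torques, N m; "position": TCP position; "eef_rot": TCP orientation; "wrist_force": force on the tool from outside, world axes, zero at the start; "ft_torque": the same for the moment, N m; "opening": finger opening in m.
Only numpy, scipy, OpenCV 4.12 (cv2) and the standard library are available. Lean on these libraries where they do the work, as an engineer would, in place of code of your own. Each camera call takes 0.05 s, during which the arm holds its last target. There are 200 camera calls.

### The job

Re-spring the saucer dispenser's carriage: first slide its lock fully open, then thread every coil spring standing on the counter down over a rod of its own until it sits on the plate, and run the black saucer guide into the track from the open end until it is fully home against the end stop. When the guide is home, slide the lock fully closed again behind it; leave the steel cup, tamper and saucers where they stand.

Things in the scene. Friction and masses are not known exactly. Their poses are not given: they have to be found in the camera images.
- carriage: fixed aluminium base plate, 10 mm thick, 235 x 310 mm. Origin on its underside on the counter, z up; plate spans x -125 to 110, y -155 to 155 mm. Four rods in a row along y at x = +75 mm. T-slot track along y at x = -10 mm, from its end stop (y = -135 mm) to its open mouth (y = -5 mm); beyond it the plate is bare (y 22 to 155 mm). The lock slide crosses outside the mouth at y = 8.5 mm
- track_mouth (a point): middle of the track's open end, on the plate's top face; axes as the carriage, so the guide goes in along -y. The channel is 46 mm wide inside, flaring to about 58 mm at the mouth, and 11 mm high under two lips that leave a slot 24 mm wide; the lips' top is 15 mm above the plate's top
- track_home (a point): place of the guide's centre (point guide_mid) when the guide is fully home against the track's end stop: 70 mm along -y from the mouth, 34 mm above the plate's top (44 mm above the counter); axes as the carriage
- lock (a joint): lock slide, m: 0 = closed (gate bar across the track's mouth), 0.06 = fully open (end stop). It opens by moving along the carriage's -x; friction of about 2 N holds it where it is left
- lock_knob (a point): grip of the lock slide's upright black knob: round, 24 mm in diameter, grip part 26 mm tall; this point is on its axis, 13 mm below its top, 47 mm above the counter. Under it the gate bar, 16 mm wide, 12 mm tall, reaches 13 mm to the knob's -x side and 54 mm to its +x side (carriage axes). Knob at the carriage's x = -42 mm when closed, -102 mm when fully open
- guide_mid (a point): saucer guide, loose, black plastic, about 0.25 kg, an inverted T: foot 40 mm (its x) by 120 mm (its y), 8 mm tall; upright blade 12 mm thick (x), 100 mm long (y), up to 68 mm total height. The point is its centre, 34 mm above its underside; z up. The same either way round. Starts standing upright on the counter
- pitcher_mid (a point): bystander: plain steel cup, 72 mm in diameter, 90 mm tall; the point is half-way up its axis. Leave where it is
- tamper: bystander: steel tamper standing up, 56 mm in diameter, 92 mm tall, origin under its centre. Leave where it is
- saucers: bystander: stack of white saucers, 110 mm in diameter, 52 mm tall, origin under its centre. Leave where it is
- rod0 (a point): tip of an upright spring rod (four alike): steel, 36 mm in diameter, 60 mm tall above the plate's top, the last 8 mm tapered to 22 mm; 80 mm apart in a row along the carriage's y; the point is the middle of the tip, 70 mm above the counter
- spring0_mid (a point): stiff coil spring (three or four present, alike): dark steel, 56 mm tall, 56 mm outside, 44 mm inside diameter, 6 mm wire, 0.15 kg, not compressed by hand force; either end down. The point is its centre, 28 mm above its lower end; z is the coil's axis. Starts standing upright on the counter. Seated on a rod, its centre is 38 mm above the counter, 32 mm below the rod's tip
- rod1 (a point): tip of an upright spring rod (four alike): steel, 36 mm in diameter, 60 mm tall above the plate's top, the last 8 mm tapered to 22 mm; 80 mm apart in a row along the carriage's y; the point is the middle of the tip, 70 mm above the counter
- spring1_mid (a point): stiff coil spring (three or four present, alike): dark steel, 56 mm tall, 56 mm outside, 44 mm inside diameter, 6 mm wire, 0.15 kg, not compressed by hand force; either end down. The point is its centre, 28 mm above its lower end; z is the coil's axis. Starts standing upright on the counter. Seated on a rod, its centre is 38 mm above the counter, 32 mm below the rod's tip
- rod2 (a point): tip of an upright spring rod (four alike): steel, 36 mm in diameter, 60 mm tall above the plate's top, the last 8 mm tapered to 22 mm; 80 mm apart in a row along the carriage's y; the point is the middle of the tip, 70 mm above the counter
- spring2_mid (a point): stiff coil spring (three or four present, alike): dark steel, 56 mm tall, 56 mm outside, 44 mm inside diameter, 6 mm wire, 0.15 kg, not compressed by hand force; either end down. The point is its centre, 28 mm above its lower end; z is the coil's axis. Starts standing upright on the counter. Seated on a rod, its centre is 38 mm above the counter, 32 mm below the rod's tip
- rod3 (a point): tip of an upright spring rod (four alike): steel, 36 mm in diameter, 60 mm tall above the plate's top, the last 8 mm tapered to 22 mm; 80 mm apart in a row along the carriage's y; the point is the middle of the tip, 70 mm above the counter
- spring3_mid (a point): stiff coil spring (three or four present, alike): dark steel, 56 mm tall, 56 mm outside, 44 mm inside diameter, 6 mm wire, 0.15 kg, not compressed by hand force; either end down. The point is its centre, 28 mm above its lower end; z is the coil's axis. Starts standing upright on the counter. Seated on a rod, its centre is 38 mm above the counter, 32 mm below the rod's tip

How it is judged:
By the outcome, as a careful person would: the job done as asked, in the order asked, and still so for the second after the job is handed in, with the robot touching nothing.
Of spring0, spring1, spring2, spring3 only 3 to 4 are there at a start; the rules pass over those that are not, and their reading is None.
At some moment in a run one of spring0, spring1, spring2, spring3 may be knocked a few centimetres aside while the robot is not near it.
It also fails if it takes over 200 s, if anything falls off the work surface, if the arm or the gripper's body presses on something with over 40 N, if the wrist force passes 120 N, or if a joint passes its speed limit or range.

## Working session

There is one attempt and no reset: what is moved stays moved. The work goes in short steps, Python scripts to look and compute and a tool call to move; the robot and the scene stay as the last step left them, time stands still between calls to the robot, and variables do not carry over. Pictures are saved under pics/ and viewed, about 12 in all and at most 16, crops included, and the job is handed in when it is done.

Besides the shell and the picture viewer there is one more tool, called after "Emit:" in YAML: its name, and indented under it one key for each argument. jog_arm: Moves the arm, as the interface text tells. Its arguments: {"type":"object","properties":{"moves":{"type":"array"},"newtons":{"type":"number"}},"required":["moves"]}

```bash
ls; mkdir -p pics; python3 - <<'E'
from cell import *
import cv2
for n in("top","side"):
    cv2.imwrite(f"pics/{n}0.png",read_camera(n)[:,:,::-1]); print(n,camera_info(n))
print(get_obs())
E
```

```text
pics
top {'fx': 548.6842682411958, 'fy': 548.6842682411958, 'cx': 312.401952591177, 'cy': 243.75297440214393, 'extrinsics': array([[ 0.00914268,  0.9974757 , -0.07041755,  0.51710182],
       [-0.99980187,  0.00787336, -0.01828226, -0.00316693],
       [-0.01768169,  0.07057075,  0.99735005,  1.13196226],
       [ 0.        ,  0.        ,  0.        ,  1.        ]])}
side {'fx': 469.8791147373862, 'fy': 469.8791147373862, 'cx': 321.33043555920324, 'cy': 236.32995010855706, 'extrinsics': array([[ 0.97058649,  0.17794678, -0.16216288,  0.44033645],
       [-0.24074925,  0.71377749, -0.65769407, -0.60216087],
       [-0.00128633,  0.67738958,  0.73562334,  0.72104761],
       [ 0.        ,  0.        ,  0.        ,  1.        ]])}
{'time_s': 0.1, 'joint_pos': array([ 9.80021157e-01,  2.76535678e-01,  1.50596007e+00, -1.84263213e-05,
        1.36064775e+00, -1.20988886e-01]), 'dq': array([-0.00149356, -0.00032107, -0.00228979, -0.00134323,  0.0013286 ,
        0.00053731]), 'joint_torque': array([ 1.78285110e-03, -4.05455625e+01, -2.37780994e+01,  7.02520972e-02,
        2.98507791e-02, -3.19804258e-05]), 'position': array([0.26001903, 0.51227666, 0.17660752]), 'eef_rot': array([ 2.32737117e-01,  9.72539373e-01, -7.29972317e-04, -2.61725839e-04]), 'wrist_force': array([-0.94217914,  0.66399078,  0.5498293 ]), 'ft_torque': array([ 0.03986413, -0.00585753,  0.02548967]), 'opening': 0.09412490708765014}
```

View pics/top0.png

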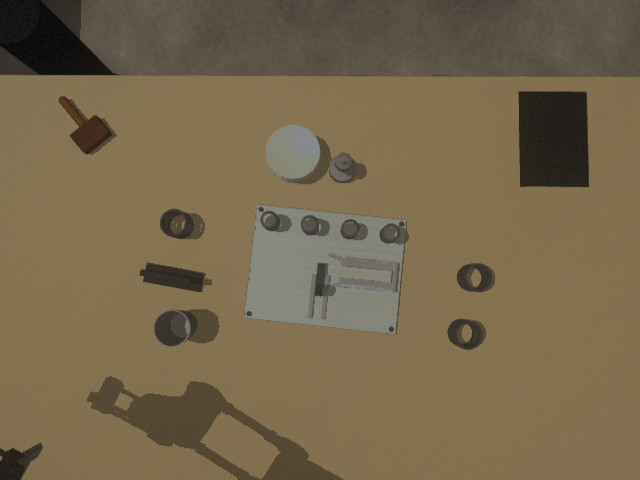

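View pics/side0.png

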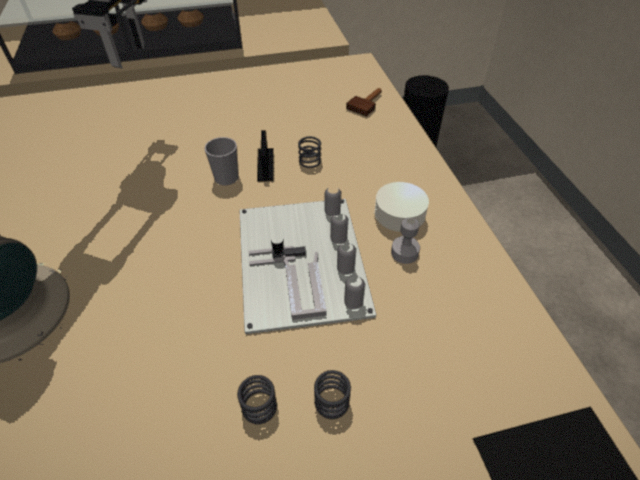

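Three springs are present: two right of the plate at about (474,278) and (465,333), and one to its left at (177,224). The guide is at (175,277), and the carriage's +y points left in the top image. I'll zoom in to get accurate pixels.

```bash
python3 - <<'E'
import cv2
t=cv2.imread("pics/top0.png");s=cv2.imread("pics/side0.png")
def crop(im,x,y,w,h,k,fn):
    c=cv2.resize(im[y:y+h,x:x+w],None,fx=k,fy=k,interpolation=cv2.INTER_CUBIC)
    c=cv2.convertScaleAbs(c,alpha=1.6,beta=15)
    for i in range(0,w,20): cv2.putText(c,str(x+i),(i*k,8),0,.3,(0,255,255));cv2.line(c,(i*k,0),(i*k,h*k),(0,255,255) if 0 else (90,160,90),1)
    for j in range(0,h,20): cv2.putText(c,str(y+j),(0,j*k+8),0,.3,(0,255,255));cv2.line(c,(0,j*k),(w*k,j*k),(90,160,90),1)
    cv2.imwrite(fn,c)
crop(t,240,195,180,145,4,"pics/tc1.png")
crop(s,195,120,200,210,4,"pics/sc1.png") if 0 else crop(s,200,120,190,200,3,"pics/sc1.png")
# two spring clusters side by side
crop(t,130,200,90,150,4,"pics/a.png");crop(t,440,250,100,150,4,"pics/b.png")
cv2.imwrite("pics/tc2.png",cv2.hconcat([cv2.imread("pics/a.png"),cv2.imread("pics/b.png")]))
E
```

```text
(no output)
```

View pics/tc1.png

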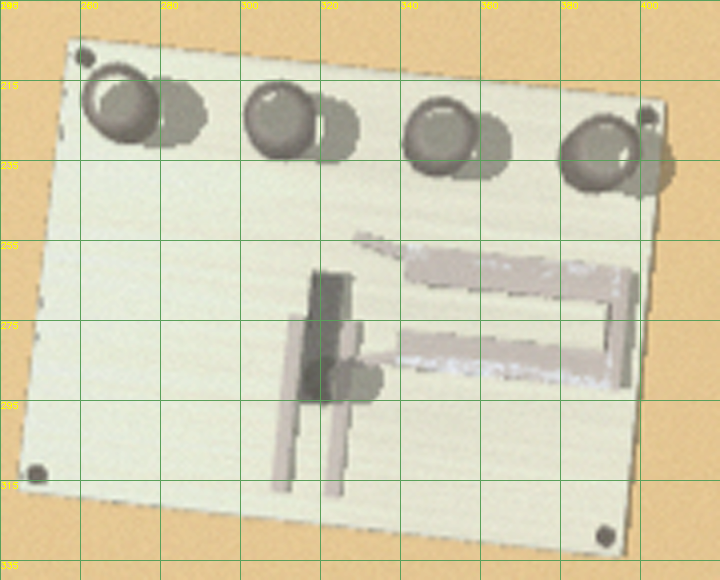

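View pics/tc2.png

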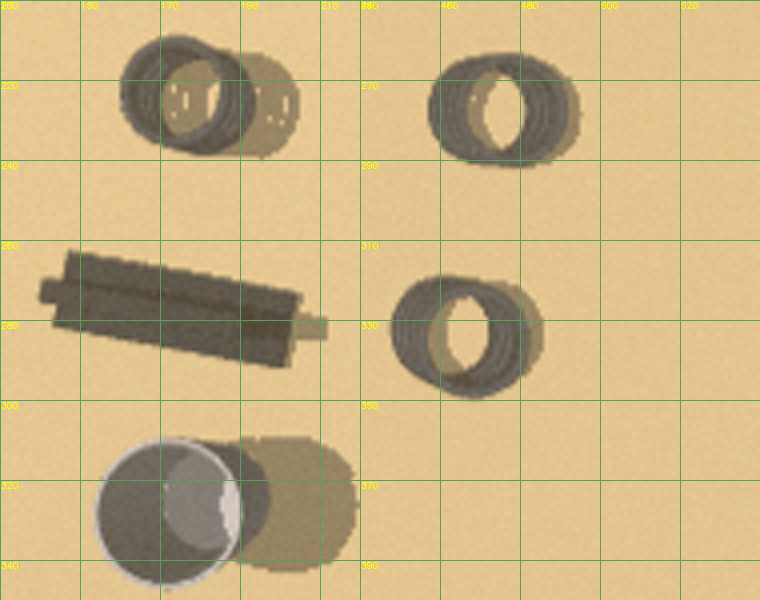

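View pics/sc1.png

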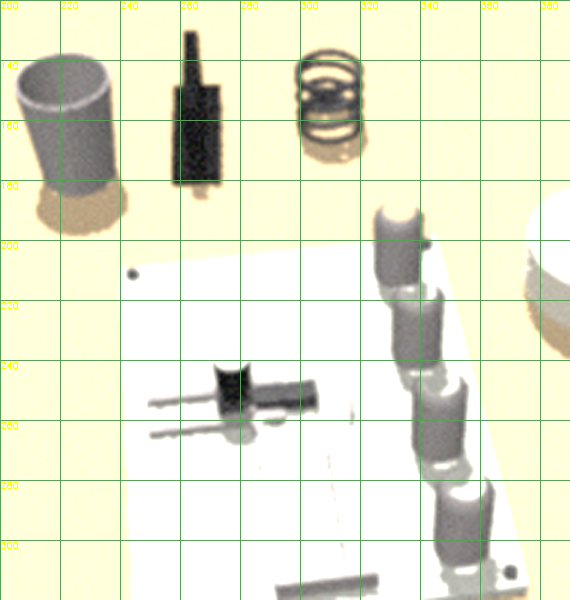

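```bash
cat > vis.py <<'E'
import numpy as np, cv2
from scipy.optimize import minimize
from cell import *
CI={n:camera_info(n) for n in("top","side")}
K=4
def proj(n,P):
    c=CI[n];T=np.linalg.inv(c["extrinsics"]);q=np.atleast_2d(P)@T[:3,:3].T+T[:3,3]
    return np.c_[c["fx"]*q[:,0]/-q[:,2]+c["cx"],c["fy"]*-q[:,1]/-q[:,2]+c["cy"]]
def ray(n,uv,z):
    c=CI[n];E=c["extrinsics"];d=E[:3,:3]@[(uv[0]-c["cx"])/c["fx"],-(uv[1]-c["cy"])/c["fy"],-1]
    o=E[:3,3];return o+d*(z-o[2])/d[2]
def cyl(r,z0,z1,x=0,y=0,r1=None):
    a=np.linspace(0,2*np.pi,32)[:-1];r1=r if r1 is None else r1
    return np.r_[np.c_[x+r*np.cos(a),y+r*np.sin(a),0*a+z0],np.c_[x+r1*np.cos(a),y+r1*np.sin(a),0*a+z1]]
def box(x0,x1,y0,y1,z0,z1): return np.array([[x,y,z] for x in(x0,x1) for y in(y0,y1) for z in(z0,z1)])
MODELS=dict(spring=[cyl(.028,0,.056)],
 guide=[box(-.02,.02,-.06,.06,0,.008),box(-.006,.006,-.05,.05,0,.068)],
 plate=[box(-.125,.11,-.155,.155,0,.01)]+[p for y in(-.12,-.04,.04,.12) for p in(cyl(.018,.01,.062,.075,y),cyl(.018,.062,.07,.075,y,.011))])
def mask(n,img,sat=70):
    return (cv2.cvtColor(img,cv2.COLOR_RGB2HSV)[:,:,1]<sat).astype(np.uint8)
def render(n,parts,p,roi,z=0):
    x,y,w,h=roi;m=np.zeros((h*K,w*K),np.uint8);c,s=np.cos(p[2]),np.sin(p[2])
    for q in parts:
        W=q@np.array([[c,s,0],[-s,c,0],[0,0,1]])+[p[0],p[1],z]
        uv=((proj(n,W)-[x-.5,y-.5])*K*16).astype(np.int32)
        cv2.fillConvexPoly(m,cv2.convexHull(uv),255,shift=4)
    return cv2.resize(m,(w,h),interpolation=cv2.INTER_AREA)/255.
def fit(imgs,kind,p0,z=0,pad=14,sat=70,verbose=True):
    p0=np.array(p0,float);data={}
    for n,im in imgs.items():
        W=np.vstack(MODELS[kind]);uv=proj(n,np.c_[W[:,:2]@[[np.cos(p0[2]),np.sin(p0[2])],[-np.sin(p0[2]),np.cos(p0[2])]]+p0[:2],W[:,2]+z])
        a=np.floor(uv.min(0)-pad).astype(int).clip(0);b=np.ceil(uv.max(0)+pad).astype(int).clip(None,[640,480]);roi=(*a,*(b-a))
        m=mask(n,im,sat)[a[1]:b[1],a[0]:b[0]]
        # biggest component, holes filled
        cs,_=cv2.findContours(m,cv2.RETR_EXTERNAL,cv2.CHAIN_APPROX_NONE);c=max(cs,key=cv2.contourArea)
        f=np.zeros_like(m);cv2.drawContours(f,[c],-1,1,-1);data[n]=(roi,f)
    def cost(d,ns):
        p=p0+np.r_[d[:2]*.01,d[2]*.05 if len(d)>2 else 0];t=0
        for n in ns:
            roi,f=data[n];r=render(n,MODELS[kind],p,roi,z);t+=1-np.minimum(r,f).sum()/np.maximum(r,f).sum()
        return t/len(ns)
    k=2 if kind=="spring" else 3;out={}
    for ns in [tuple(imgs)]+([(n,) for n in imgs] if len(imgs)>1 else []):
        S=np.vstack([np.zeros(k),np.eye(k)])
        r=minimize(cost,np.zeros(k),args=(ns,),method="Nelder-Mead",options=dict(initial_simplex=S,xatol=.01,fatol=1e-4))
        r=minimize(cost,r.x,args=(ns,),method="Nelder-Mead",options=dict(initial_simplex=r.x+S*.3,xatol=.01,fatol=1e-4))
        p=p0+np.r_[r.x[:2]*.01,r.x[2]*.05 if k>2 else 0];out[ns]=p
        if verbose: print(kind,ns,p.round(4),"1-IoU",round(r.fun,3))
    return out[tuple(imgs)]
def grab(ns=("top","side")): return {n:read_camera(n) for n in ns}
E
python3 - <<'E'
from vis import *
im={n:cv2.imread(f"pics/{n}0.png")[:,:,::-1].copy() for n in("top","side")}
for n in im: cv2.imwrite(f"pics/m_{n}.png",mask(n,im[n])*255)
cv2.imwrite("pics/m.png",cv2.hconcat([cv2.resize(cv2.imread(f"pics/m_{n}.png"),(400,300)) for n in im]))
z=.028
for u in((177,224),(474,278),(465,333)): fit(im,"spring",[*ray("top",u,z)[:2],0])
g=ray("top",(175,277),.02); a,b=ray("top",(150,272),.07),ray("top",(204,282),.07)
d=b-a;fit(im,"guide",[*g[:2],np.arctan2(d[1],d[0])-np.pi/2])
c=[ray("top",u,.01)[:2] for u in((257.5,204.5),(406.2,220),(396.7,334),(245,318))]
print(np.round(c,4)); d=c[0]-c[1];yaw=np.arctan2(d[1],d[0])-np.pi/2
R=np.array([[np.cos(yaw),-np.sin(yaw)],[np.sin(yaw),np.cos(yaw)]])
p=fit(im,"plate",[*(np.mean(c,0)-R@[-.0075,0]),yaw])
print("edge ests",yaw)
E
```

```text
spring ('top', 'side') [0.6328 0.2933 0.    ] 1-IoU 0.136
spring ('top',) [0.6334 0.2929 0.    ] 1-IoU 0.144
spring ('side',) [0.6311 0.2942 0.    ] 1-IoU 0.125
spring ('top', 'side') [ 0.5297 -0.3054  0.    ] 1-IoU 0.089
spring ('top',) [ 0.5309 -0.3056  0.    ] 1-IoU 0.098
spring ('side',) [ 0.5293 -0.3049  0.    ] 1-IoU 0.077
spring ('top', 'side') [ 0.4181 -0.2856  0.    ] 1-IoU 0.093
spring ('top',) [ 0.4195 -0.2852  0.    ] 1-IoU 0.102
spring ('side',) [ 0.4177 -0.285   0.    ] 1-IoU 0.078
guide ('top', 'side') [ 0.5244  0.307  -3.2548] 1-IoU 0.538
guide ('top',) [ 0.5249  0.3043 -3.3238] 1-IoU 0.612
guide ('side',) [ 0.5242  0.3071 -3.2546] 1-IoU 0.463
[[ 0.6767  0.1315]
 [ 0.6467 -0.1745]
 [ 0.4148 -0.1547]
 [ 0.4438  0.1532]]
plate ('top', 'side') [ 0.553  -0.0091 -0.0982] 1-IoU 0.015
plate ('top',) [ 0.5538 -0.0095 -0.0978] 1-IoU 0.008
plate ('side',) [ 0.5518 -0.0088 -0.0956] 1-IoU 0.014
edge ests -0.09772357819731559
```

View pics/m.png

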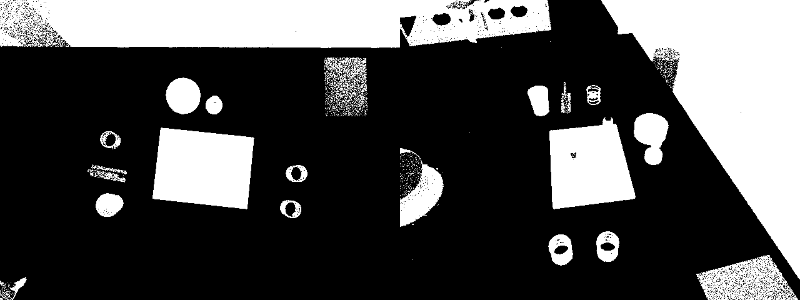

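```bash
python3 - <<'E'
from vis import *
im={n:cv2.imread(f"pics/{n}0.png")[:,:,::-1].copy() for n in("top","side")}
t=cv2.cvtColor(im["top"],cv2.COLOR_RGB2HSV)
print("shadow",t[225,200],t[325,212],"guide",t[275,170],t[282,190],"spring",t[224,163],t[224,190],"wood",t[250,200])
s=cv2.cvtColor(im["side"],cv2.COLOR_RGB2HSV); print("side guide",s[165,265],"shadow",s[192,230],s[172,310])
E
sed -i 's/return (cv2.cvtColor(img,cv2.COLOR_RGB2HSV)\[:,:,1\]<sat).astype(np.uint8)/h=cv2.cvtColor(img,cv2.COLOR_RGB2HSV);m=((h[:,:,1]<sat)|(h[:,:,2]<75)).astype(np.uint8);return cv2.morphologyEx(m,cv2.MORPH_CLOSE,np.ones((2,2)))/' vis.py
python3 - <<'E'
from vis import *
im={n:cv2.imread(f"pics/{n}0.png")[:,:,::-1].copy() for n in("top","side")}
for u in((177,224),(474,278),(465,333)): fit(im,"spring",[*ray("top",u,.028)[:2],0])
fit(im,"guide",[.5244,.307,-.11],pad=7)
E
```

```text
shadow [21 98 91] [19 98 83] guide [16 74 52] [19 83 43] spring [16 68 49] [19 49 57] wood [ 20 103 134]
side guide [134 255  11] shadow [ 19  81 107] [ 21  84 106]
spring ('top', 'side') [0.6319 0.2902 0.    ] 1-IoU 0.088
spring ('top',) [0.6317 0.2902 0.    ] 1-IoU 0.059
spring ('side',) [0.633  0.2892 0.    ] 1-IoU 0.114
spring ('top', 'side') [ 0.5294 -0.3079  0.    ] 1-IoU 0.072
spring ('top',) [ 0.5286 -0.308   0.    ] 1-IoU 0.06
spring ('side',) [ 0.5305 -0.3068  0.    ] 1-IoU 0.074
spring ('top', 'side') [ 0.418  -0.2875  0.    ] 1-IoU 0.067
spring ('top',) [ 0.4174 -0.2881  0.    ] 1-IoU 0.06
spring ('side',) [ 0.4188 -0.2873  0.    ] 1-IoU 0.07
guide ('top', 'side') [ 0.5242  0.3006 -0.165 ] 1-IoU 0.12
guide ('top',) [ 0.5239  0.3013 -0.1699] 1-IoU 0.049
guide ('side',) [ 0.5263  0.299  -0.1305] 1-IoU 0.157
```

Emit:
jog_arm:
  moves:
    - {"dx":17,"dy":-34,"wz":0.124,"jaw":0.6}
    - {"dx":17,"dy":-34,"wz":0.124}
    - {"dx":17,"dy":-34,"wz":0.124}
    - {"dx":17,"dy":-34}
    - {"dx":17,"dy":-34}
    - {"dx":17,"dy":-34}
    - {"dx":17,"dy":-34}
    - {"dx":17,"dy":-34}
    - {"dx":17,"dy":-34}
    - {"dx":17,"dy":-34}
  newtons: 20

```text
$.moves[0]: bad value
```

Emit:
jog_arm:
  moves:
    - {"dx":17,"dy":-34}
    - {"dx":17,"dy":-34}
    - {"dx":17,"dy":-34}
    - {"dx":17,"dy":-34}
    - {"dx":14,"dy":-33}
    - {}
    - {}
    - {}

```text
$.moves[0]: bad value
```

```bash
cat > geo.py <<'E'
import numpy as np
from cell import *
from scipy.spatial.transform import Rotation as Ro
C=np.array([.5533,-.0093]);YAW=-.0978
def car(X,Y): c,s=np.cos(YAW),np.sin(YAW);return C+[c*X-s*Y,s*X+c*Y]
def st():
    o=get_obs();R=Ro.from_quat(o["eef_rot"]).as_matrix();j=R[:,1]
    print("t",round(o["time_s"],1),"pos mm",(o["position"]*1e3).round(1),"jaw deg",np.degrees(np.arctan2(j[1],j[0])).round(2),"toolz",R[:,2].round(3),"F",o["wrist_force"].round(1),"op",round(o["opening"]*1e3,1));return o
def to(x,y,z=None,yaw=None):
    o=st();d=np.array([x,y,z if z is not None else o["position"][2]])-o["position"];print("delta mm",(d*1e3).round(1))
    if yaw is not None:
        j=Ro.from_quat(o["eef_rot"]).as_matrix()[:,1];a=yaw-np.arctan2(j[1],j[0]);print("dyaw",round((a+np.pi/2)%np.pi-np.pi/2,3))
E
python3 -c "
from geo import *
to(*car(-.042,.0085),.034,YAW+np.pi/2)"
```

```text
t 0.1 pos mm [260.  512.3 176.6] jaw deg 63.08 toolz [-0.001 -0.001 -1.   ] F [-0.9  0.7  0.5] op 94.1
delta mm [ 252.3 -509.  -142.6]
dyaw 0.372
```

Emit:
jog_arm:
  moves:
    - {"wx":0,"wy":0,"wz":0.124,"dx":17,"dy":-34,"dz":0,"jaw":0.6}
  newtons: 20

```text
time_s: 0.18
position: [0.2756, 0.4831, 0.1765]
eef_rot: [0.17, 0.985, 0.002, -0.001]
wrist_force: [0.2, 0.2, 0.4]
opening: 0.0902
```

Emit:
jog_arm:
  moves:
    - {"wx":0,"wy":0,"wz":0.124,"dx":17,"dy":-34,"dz":0,"jaw":0.6}
    - {"wx":0,"wy":0,"wz":0.124,"dx":17,"dy":-34,"dz":0,"jaw":0.6}
    - {"wx":0,"wy":0,"wz":0,"dx":17,"dy":-34,"dz":0,"jaw":0.6}
    - {"wx":0,"wy":0,"wz":0,"dx":17,"dy":-34,"dz":0,"jaw":0.6}
    - {"wx":0,"wy":0,"wz":0,"dx":17,"dy":-34,"dz":0,"jaw":0.6}
    - {"wx":0,"wy":0,"wz":0,"dx":17,"dy":-34,"dz":0,"jaw":0.6}
    - {"wx":0,"wy":0,"wz":0,"dx":17,"dy":-34,"dz":0,"jaw":0.6}
    - {"wx":0,"wy":0,"wz":0,"dx":17,"dy":-34,"dz":0,"jaw":0.6}
    - {"wx":0,"wy":0,"wz":0,"dx":17,"dy":-34,"dz":0,"jaw":0.6}
    - {"wx":0,"wy":0,"wz":0,"dx":17,"dy":-34,"dz":0,"jaw":0.6}

```text
time_s: 1.02
position: [0.4462, 0.1396, 0.1772]
eef_rot: [0.054, 0.999, 0.0, -0.0]
wrist_force: [0.5, 0.6, 0.5]
opening: 0.0565
```

Emit:
jog_arm:
  moves:
    - {"wx":0,"wy":0,"wz":0,"dx":17,"dy":-34,"dz":0,"jaw":0.6}
    - {"wx":0,"wy":0,"wz":0,"dx":17,"dy":-34,"dz":0,"jaw":0.6}
    - {"wx":0,"wy":0,"wz":0,"dx":17,"dy":-34,"dz":0,"jaw":0.6}
    - {"wx":0,"wy":0,"wz":0,"dx":14,"dy":-33,"dz":-20,"jaw":0.6}
    - {"wx":0,"wy":0,"wz":0,"dx":0,"dy":0,"dz":0,"jaw":0.6}
    - {"wx":0,"wy":0,"wz":0,"dx":0,"dy":0,"dz":0,"jaw":0.6}

```text
time_s: 1.52
position: [0.5104, 0.0051, 0.1558]
eef_rot: [0.056, 0.998, 0.0, -0.002]
wrist_force: [-0.3, 0.2, 0.2]
opening: 0.0563
```

```bash
python3 -c "
from geo import *
to(*car(-.042,.0085),.034,YAW+np.pi/2)
from vis import *
im=read_camera('side');cv2.imwrite('pics/s1.png',cv2.resize(im[180:340,200:400,::-1],None,fx=3,fy=3))"
```

```text
t 1.5 pos mm [510.4   5.1 155.8] jaw deg 83.63 toolz [-0.004  0.001 -1.   ] F [-0.3  0.2  0.2] op 56.3
delta mm [   2.    -1.8 -121.8]
dyaw 0.013
```

Emit:
jog_arm:
  moves:
    - {"wx":0,"wy":0,"wz":0.01,"dx":1,"dy":-1,"dz":-25,"jaw":0.6}
    - {"wx":0,"wy":0,"wz":0,"dx":0,"dy":0,"dz":-25,"jaw":0.6}
    - {"wx":0,"wy":0,"wz":0,"dx":0,"dy":0,"dz":-25,"jaw":0.6}
    - {"wx":0,"wy":0,"wz":0,"dx":0,"dy":0,"dz":-15,"jaw":0.6}
    - {"wx":0,"wy":0,"wz":0,"dx":0,"dy":0,"dz":0,"jaw":0.6}
    - {"wx":0,"wy":0,"wz":0,"dx":0,"dy":0,"dz":0,"jaw":0.6}

```text
time_s: 2.07
position: [0.5114, 0.0069, 0.0675]
eef_rot: [0.048, 0.999, 0.0, -0.001]
wrist_force: [0.6, -1.2, 0.4]
opening: 0.0567
```

```bash
python3 -c "
from geo import *
to(*car(-.042,.0085),.034,YAW+np.pi/2)
from vis import *
im=read_camera('side');cv2.imwrite('pics/s1.png',cv2.resize(im[180:340,200:400,::-1],None,fx=3,fy=3))"
```

```text
t 2.1 pos mm [511.4   6.9  67.5] jaw deg 84.52 toolz [-0.001  0.001 -1.   ] F [ 0.6 -1.2  0.4] op 56.7
delta mm [  0.9  -3.6 -33.5]
dyaw -0.002
```

View pics/s1.png

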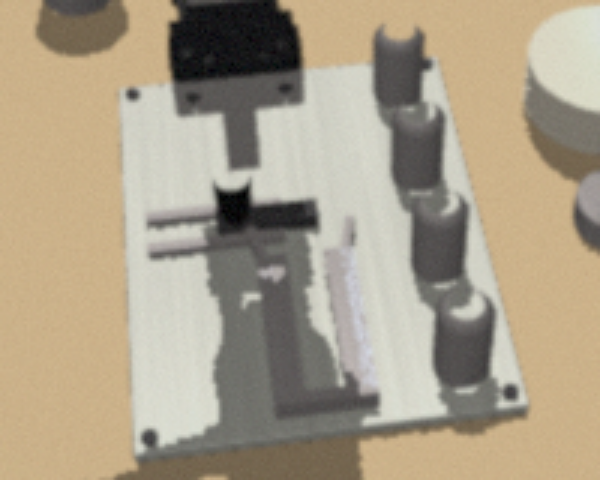

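```bash
python3 -c "
from geo import *
from vis import *
o=get_obs();R=Ro.from_quat(o['eef_rot']).as_matrix()
for s in(-1,0,1):
  for zz in (0,-.08):
    P=o['position']+R@[0,s*.034,zz];print(s,zz,P.round(3),(proj('side',P)[0]-[200,180])*3)
print((proj('side',np.r_[car(-.042,.0085),.060])[0]-[200,180])*3)
im=read_camera('top');cv2.imwrite('pics/t1.png',cv2.resize(im[180:340,200:440,::-1],None,fx=3,fy=3))"
```

```text
-1 0 [ 0.509 -0.027  0.068] [249.45943028 200.58566617]
-1 -0.08 [ 0.509 -0.027  0.148] [240.78384911 108.6808273 ]
0 0 [0.513 0.007 0.068] [244.50212647 160.68021697]
0 -0.08 [0.512 0.007 0.148] [235.7134108   68.46793534]
1 0 [0.516 0.04  0.068] [239.7916677  122.76182817]
1 -0.08 [0.516 0.04  0.148] [230.91281719  30.39514144]
[245.97170111 173.45644774]
```

View pics/t1.png

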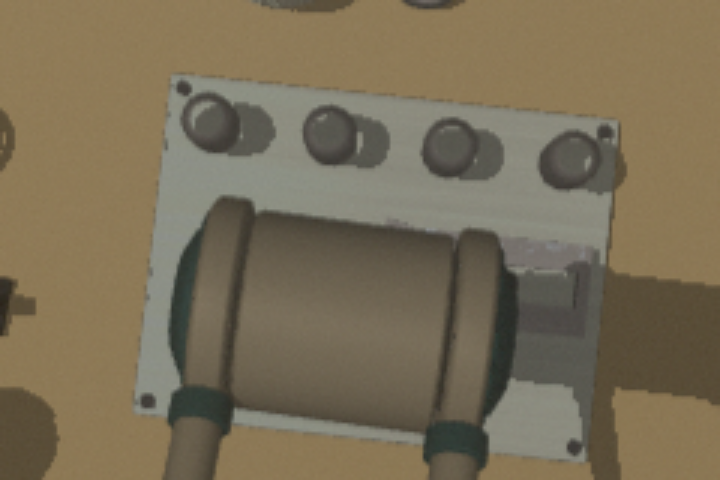

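```bash
python3 -c "
from geo import *
from vis import *
o=st();R=Ro.from_quat(o['eef_rot']).as_matrix()
im=read_camera('side')[:,:,::-1]
c=cv2.resize(im[100:340,150:450],None,fx=2.5,fy=2.5,interpolation=cv2.INTER_CUBIC);c=cv2.convertScaleAbs(c,alpha=1.5,beta=20)
def mk(P,col): u=((proj('side',P)[0]-[149.5,99.5])*2.5).astype(int);cv2.circle(c,tuple(int(v) for v in u),3,col,-1)
for s in(-1,1):
  for zz in (0,-.08): mk(o['position']+R@[0,s*.028,zz],(0,0,255))
for p in ((-.042,.0085,.06),(-.042,.0085,.034),(.075,.12,.07),(.075,-.12,.07),(-.01,-.005,.01),(-.102,.0085,.06)): mk(np.r_[car(*p[:2]),p[2]],(255,0,0))
cv2.imwrite('pics/s2.png',c)"
```

```text
t 2.2 pos mm [513.1   6.2  68.9] jaw deg 84.49 toolz [ 0.003 -0.    -1.   ] F [ 0.2 -0.4  0.4] op 56.6
```

View pics/s2.png

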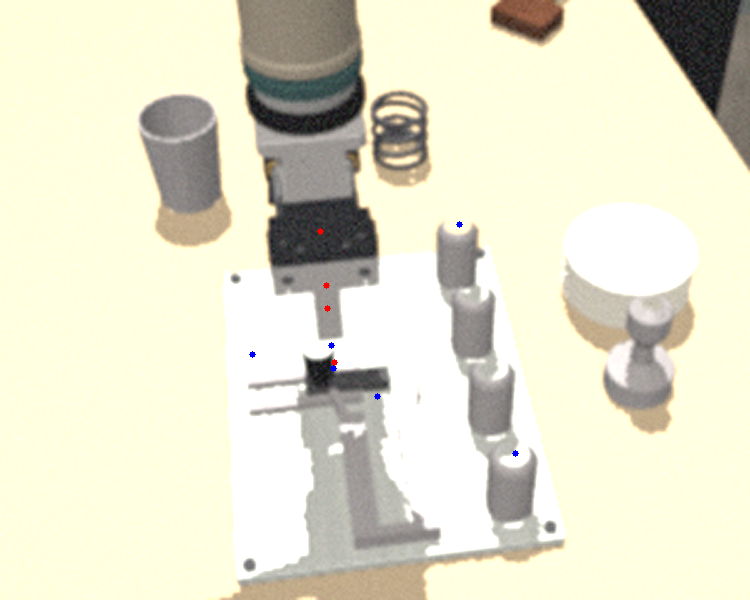

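```bash
python3 -c "
from vis import *
P=np.array([.26002,.51228,.1766]);j=np.array([.4527,.8915,0])
for n in CI:
  for s in(-.047,-.0595,.047,.0595): print(n,s,proj(n,P+j*s)[0].round(1))
a=cv2.imread('pics/side0.png')[0:100,50:180];b=cv2.imread('pics/top0.png')[400:480,0:104]
cv2.imwrite('pics/g.png',cv2.convertScaleAbs(cv2.vconcat([cv2.resize(a,(520,400)),cv2.resize(b,(520,400))])[:600],alpha=1.5))"
```

```text
top -0.047 [ 45.  442.6]
top -0.0595 [ 51.2 446.1]
top 0.047 [ -2.1 416.7]
top 0.0595 [ -8.3 413.2]
side -0.047 [122.9  78.3]
side -0.0595 [120.1  81.1]
side 0.047 [142.5  59.1]
side 0.0595 [144.9  56.7]
```

View pics/g.png

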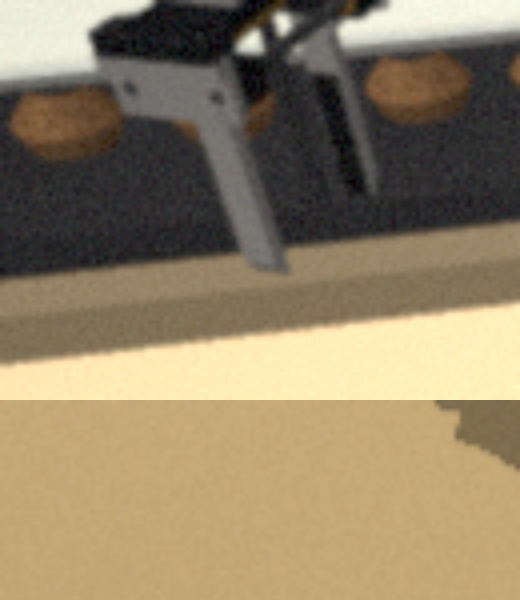

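Emit:
jog_arm:
  moves:
    - {"wx":0,"wy":0,"wz":-0.12,"dx":0,"dy":0,"dz":30,"jaw":0.8}
    - {"wx":0,"wy":0,"wz":-0.12,"dx":0,"dy":0,"dz":30,"jaw":0.8}
    - {"wx":0,"wy":0,"wz":-0.12,"dx":-12,"dy":-36,"dz":0,"jaw":0.8}
    - {"wx":0,"wy":0,"wz":-0.12,"dx":-12,"dy":-36,"dz":0,"jaw":0.8}
    - {"wx":0,"wy":0,"wz":-0.12,"dx":-12,"dy":-36,"dz":0,"jaw":0.8}
    - {"wx":0,"wy":0,"wz":-0.12,"dx":-12,"dy":-36,"dz":0,"jaw":0.8}
    - {"wx":0,"wy":0,"wz":-0.12,"dx":-12,"dy":-36,"dz":0,"jaw":0.8}
    - {"wx":0,"wy":0,"wz":-0.12,"dx":-12,"dy":-36,"dz":0,"jaw":0.8}
    - {"wx":0,"wy":0,"wz":-0.12,"dx":-12,"dy":-36,"dz":0,"jaw":0.8}
    - {"wx":0,"wy":0,"wz":-0.12,"dx":-11,"dy":-40,"dz":0,"jaw":0.8}

```text
time_s: 3.05
position: [0.4168, -0.288, 0.1292]
eef_rot: [0.606, 0.795, 0.0, 0.001]
wrist_force: [1.1, 0.2, -0.3]
opening: 0.0749
```

Emit:
jog_arm:
  moves:
    - {"wx":0,"wy":0,"wz":-0.12,"dx":0,"dy":0,"dz":0,"jaw":0.8}
    - {"wx":0,"wy":0,"wz":-0.12,"dx":0,"dy":0,"dz":0,"jaw":0.8}
    - {"wx":0,"wy":0,"wz":-0.12,"dx":0,"dy":0,"dz":0,"jaw":0.8}
    - {"wx":0,"wy":0,"wz":0,"dx":0,"dy":0,"dz":0,"jaw":0.8}
    - {"wx":0,"wy":0,"wz":0,"dx":0,"dy":0,"dz":0,"jaw":0.8}

```text
time_s: 3.47
position: [0.4176, -0.287, 0.1285]
eef_rot: [0.736, 0.677, 0.0, 0.001]
wrist_force: [0.2, -0.3, -0.6]
opening: 0.0753
```

```bash
python3 -c "
from geo import *
from vis import *
o=st();R=Ro.from_quat(o['eef_rot']).as_matrix()
im=grab();out=[]
for n in im:
  h=o['opening']/2
  U=[proj(n,o['position']+R@[0,s*(h+.006),zz])[0] for s in(-1,1) for zz in(0,-.08)]
  c0=np.mean(U,0).astype(int)-[60,60]; c0=c0.clip(0,[520,340])
  c=im[n][c0[1]:c0[1]+140,c0[0]:c0[0]+120,::-1]; c=cv2.convertScaleAbs(cv2.resize(c,(400,466),interpolation=cv2.INTER_CUBIC),alpha=1.5,beta=10);k=400/120
  for u in U: cv2.circle(c,tuple(int(v) for v in (u-c0+.5)*k),3,(0,0,255),-1)
  print(n,'origin',c0,'k',k,'pred',[list(((u-c0+.5)*k).round(0)) for u in U]);out.append(c)
cv2.imwrite('pics/f.png',cv2.hconcat(out));fit(im,'spring',[.418,-.2875,0])"
```

```text
t 3.5 pos mm [ 417.6 -287.   128.5] jaw deg -4.8 toolz [ 0.002 -0.001 -1.   ] F [ 0.2 -0.3 -0.6] op 75.3
top origin [426 282] k 3.3333333333333335 pred [[np.float64(173.0), np.float64(274.0)], [np.float64(219.0), np.float64(299.0)], [np.float64(185.0), np.float64(112.0)], [np.float64(231.0), np.float64(122.0)]]
side origin [185 293] k 3.3333333333333335 pred [[np.float64(110.0), np.float64(271.0)], [np.float64(74.0), np.float64(170.0)], [np.float64(325.0), np.float64(239.0)], [np.float64(311.0), np.float64(137.0)]]
spring ('top', 'side') [ 0.4181 -0.2879  0.    ] 1-IoU 0.067
spring ('top',) [ 0.4174 -0.288   0.    ] 1-IoU 0.057
spring ('side',) [ 0.4186 -0.2873  0.    ] 1-IoU 0.071
```

View pics/f.png

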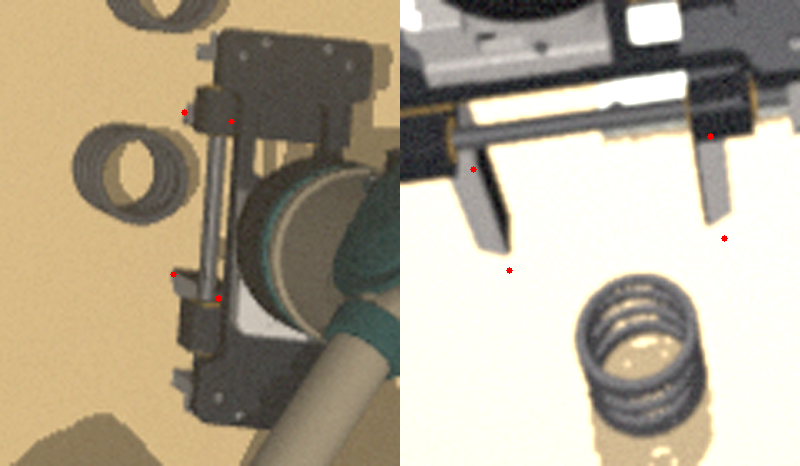

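Emit:
jog_arm:
  moves:
    - {"wx":0,"wy":0,"wz":-0.014,"dx":0,"dy":0,"dz":-25,"jaw":0.8}
    - {"wx":0,"wy":0,"wz":0,"dx":0,"dy":0,"dz":-25,"jaw":0.8}
    - {"wx":0,"wy":0,"wz":0,"dx":0,"dy":0,"dz":-25,"jaw":0.8}
    - {"wx":0,"wy":0,"wz":0,"dx":0,"dy":0,"dz":-15,"jaw":0.8}
    - {"wx":0,"wy":0,"wz":0,"dx":0,"dy":0,"dz":-8,"jaw":0.8}
    - {"wx":0,"wy":0,"wz":0,"dx":0,"dy":0,"dz":0,"jaw":0.8}
    - {"wx":0,"wy":0,"wz":0,"dx":0,"dy":0,"dz":0,"jaw":0.8}

```text
time_s: 4.15
position: [0.4175, -0.2867, 0.0298]
eef_rot: [0.741, 0.671, 0.0, 0.0]
wrist_force: [-0.6, 0.3, 0.7]
opening: 0.0752
```

```bash
cat >> vis.py <<'E'
def look(fn,ns=("top","side"),half=60,marks=True):
    from geo import st,Ro
    o=st();R=Ro.from_quat(o['eef_rot']).as_matrix();im=grab(ns);out=[];k=400/(2*half)
    for n in im:
        h=o['opening']/2
        U=[proj(n,o['position']+R@np.array([a,s*h,0]))[0] for s in(-1,1) for a in(-.008,.008)]
        c0=np.round(np.mean(U,0)-half).astype(int).clip(0,[640-2*half,480-2*half])
        c=cv2.convertScaleAbs(cv2.resize(im[n][c0[1]:c0[1]+2*half,c0[0]:c0[0]+2*half,::-1],(400,400),interpolation=cv2.INTER_CUBIC),alpha=1.5,beta=10)
        if marks:
            for u in U: cv2.circle(c,tuple(int(v) for v in (u-c0+.5)*k),2,(0,0,255),-1)
        out.append(c)
    cv2.imwrite(fn,cv2.hconcat(out));return im
E
python3 -c "
from vis import *
look('pics/f2.png')"
```

```text
t 4.2 pos mm [ 417.5 -286.7   29.8] jaw deg -5.71 toolz [ 0. -0. -1.] F [-0.6  0.3  0.7] op 75.2
```

View pics/f2.png

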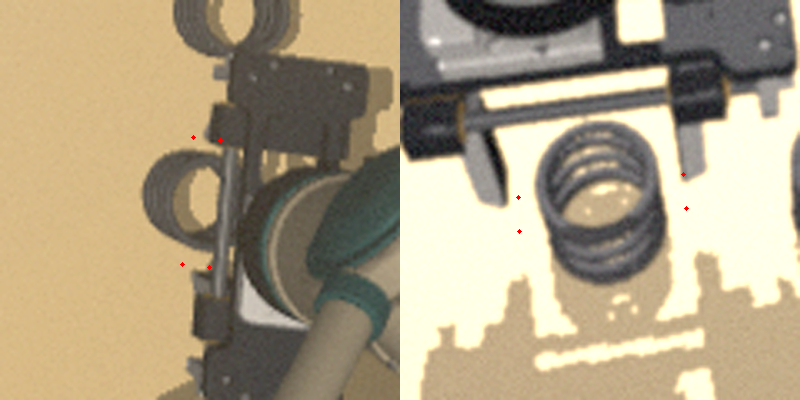

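Emit:
jog_arm:
  moves:
    - {"wx":0,"wy":0,"wz":0,"dx":0,"dy":0,"dz":-10,"jaw":0.8}
    - {"wx":0,"wy":0,"wz":0,"dx":0,"dy":0,"dz":-10,"jaw":0.8}
    - {"wx":0,"wy":0,"wz":0,"dx":0,"dy":0,"dz":-6,"jaw":0.8}
    - {"wx":0,"wy":0,"wz":0,"dx":0,"dy":0,"dz":0,"jaw":0.8}
    - {"wx":0,"wy":0,"wz":0,"dx":0,"dy":0,"dz":0,"jaw":0.8}

```text
time_s: 4.67
position: [0.4166, -0.2862, 0.0027]
eef_rot: [0.742, 0.671, -0.0, -0.001]
wrist_force: [0.1, -0.5, 0.0]
opening: 0.0747
```

Emit:
jog_arm:
  moves:
    - {"wx":0,"wy":0,"wz":0,"dx":0,"dy":0,"dz":-2,"jaw":0.8}
    - {"wx":0,"wy":0,"wz":0,"dx":0,"dy":0,"dz":-2,"jaw":0.8}
    - {"wx":0,"wy":0,"wz":0,"dx":0,"dy":0,"dz":-1,"jaw":0.8}
    - {"wx":0,"wy":0,"wz":0,"dx":0,"dy":0,"dz":0,"jaw":0.8}

```text
time_s: 5.0
position: [0.4171, -0.2865, -0.0017]
eef_rot: [0.742, 0.671, 0.0, -0.0]
wrist_force: [-0.5, -0.1, 0.2]
opening: 0.075
```

Emit:
jog_arm:
  moves:
    - {"wx":0,"wy":0,"wz":0,"dx":0,"dy":0,"dz":-2,"jaw":0.8}
    - {"wx":0,"wy":0,"wz":0,"dx":0,"dy":0,"dz":-2,"jaw":0.8}
    - {"wx":0,"wy":0,"wz":0,"dx":0,"dy":0,"dz":-1,"jaw":0.8}
    - {"wx":0,"wy":0,"wz":0,"dx":0,"dy":0,"dz":0,"jaw":0.8}

```text
time_s: 5.33
position: [0.4169, -0.2864, -0.0069]
eef_rot: [0.742, 0.671, -0.0, -0.0]
wrist_force: [-0.4, 0.1, -0.3]
opening: 0.0753
```

Emit:
jog_arm:
  moves:
    - {"wx":0,"wy":0,"wz":0,"dx":0,"dy":0,"dz":-1,"jaw":0.8}
    - {"wx":0,"wy":0,"wz":0,"dx":0,"dy":0,"dz":-1,"jaw":0.8}
    - {"wx":0,"wy":0,"wz":0,"dx":0,"dy":0,"dz":-1,"jaw":0.8}
    - {"wx":0,"wy":0,"wz":0,"dx":0,"dy":0,"dz":0,"jaw":0.8}

```text
time_s: 5.67
position: [0.417, -0.2865, -0.0098]
eef_rot: [0.742, 0.671, 0.0, -0.0]
wrist_force: [0.2, 0.1, 0.8]
opening: 0.0752
```

```bash
python3 -c "
from vis import *
look('pics/f3.png')"
```

```text
t 5.7 pos mm [ 417.  -286.5   -9.8] jaw deg -5.77 toolz [-0.  0. -1.] F [0.2 0.1 0.8] op 75.2
```

View pics/f3.png

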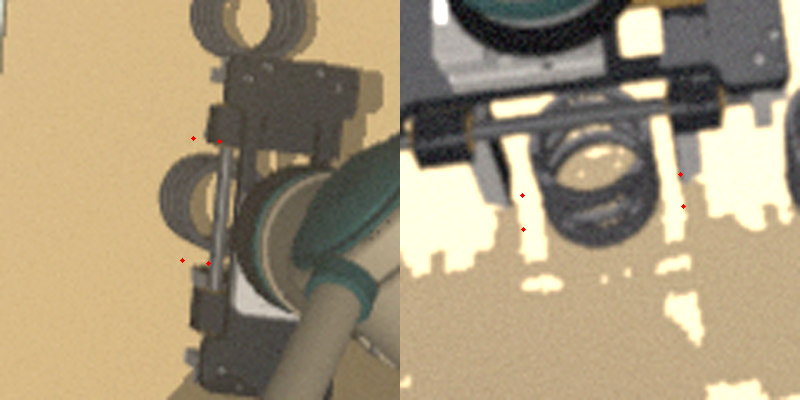

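Emit:
jog_arm:
  moves:
    - {"wx":0,"wy":0,"wz":0,"dx":0,"dy":0,"dz":-1,"jaw":0.8}
    - {"wx":0,"wy":0,"wz":0,"dx":0,"dy":0,"dz":-1,"jaw":0.8}
    - {"wx":0,"wy":0,"wz":0,"dx":0,"dy":0,"dz":-1,"jaw":0.8}
    - {"wx":0,"wy":0,"wz":0,"dx":0,"dy":0,"dz":0,"jaw":0.8}

```text
time_s: 6.1
position: [0.417, -0.2865, -0.0128]
eef_rot: [0.742, 0.671, -0.0, -0.0]
wrist_force: [-0.0, 0.2, -0.0]
opening: 0.0751
```

Emit:
jog_arm:
  moves:
    - {"wx":0,"wy":0,"wz":0,"dx":0,"dy":0,"dz":-1,"jaw":0.8}
    - {"wx":0,"wy":0,"wz":0,"dx":0,"dy":0,"dz":-1,"jaw":0.8}
    - {"wx":0,"wy":0,"wz":0,"dx":0,"dy":0,"dz":-1,"jaw":0.8}
    - {"wx":0,"wy":0,"wz":0,"dx":0,"dy":0,"dz":0,"jaw":0.8}

```text
time_s: 6.43
position: [0.417, -0.2865, -0.0158]
eef_rot: [0.742, 0.671, -0.0, -0.0]
wrist_force: [0.2, 0.4, -0.1]
opening: 0.0753
```

Emit:
jog_arm:
  moves:
    - {"wx":0,"wy":0,"wz":0,"dx":0,"dy":0,"dz":-1,"jaw":0.8}
    - {"wx":0,"wy":0,"wz":0,"dx":0,"dy":0,"dz":-1,"jaw":0.8}
    - {"wx":0,"wy":0,"wz":0,"dx":0,"dy":0,"dz":-1,"jaw":0.8}
    - {"wx":0,"wy":0,"wz":0,"dx":0,"dy":0,"dz":0,"jaw":0.8}

```text
time_s: 6.77
position: [0.417, -0.2865, -0.0188]
eef_rot: [0.742, 0.671, -0.0, -0.0]
wrist_force: [1.1, 1.0, 0.3]
opening: 0.075
```

Emit:
jog_arm:
  moves:
    - {"wx":0,"wy":0,"wz":0,"dx":0,"dy":0,"dz":-1,"jaw":0.8}
    - {"wx":0,"wy":0,"wz":0,"dx":0,"dy":0,"dz":-1,"jaw":0.8}
    - {"wx":0,"wy":0,"wz":0,"dx":0,"dy":0,"dz":-1,"jaw":0.8}
    - {"wx":0,"wy":0,"wz":0,"dx":0,"dy":0,"dz":0,"jaw":0.8}

```text
time_s: 7.1
position: [0.417, -0.2865, -0.0218]
eef_rot: [0.742, 0.671, 0.0, -0.0]
wrist_force: [-0.9, 0.4, 0.1]
opening: 0.0751
```

Emit:
jog_arm:
  moves:
    - {"wx":0,"wy":0,"wz":0,"dx":0,"dy":0,"dz":-1,"jaw":0.8}
    - {"wx":0,"wy":0,"wz":0,"dx":0,"dy":0,"dz":-1,"jaw":0.8}
    - {"wx":0,"wy":0,"wz":0,"dx":0,"dy":0,"dz":0,"jaw":0.8}

```text
time_s: 7.35
position: [0.417, -0.2865, -0.0238]
eef_rot: [0.742, 0.671, 0.0, -0.0]
wrist_force: [1.0, -0.6, -0.1]
opening: 0.0749
```

Emit:
jog_arm:
  moves:
    - {"wx":0,"wy":0,"wz":0,"dx":0,"dy":0,"dz":-1,"jaw":0.8}
    - {"wx":0,"wy":0,"wz":0,"dx":0,"dy":0,"dz":-1,"jaw":0.8}
    - {"wx":0,"wy":0,"wz":0,"dx":0,"dy":0,"dz":0,"jaw":0.8}

```text
time_s: 7.6
position: [0.417, -0.2865, -0.0258]
eef_rot: [0.742, 0.671, 0.0, -0.0]
wrist_force: [-0.1, 0.4, -0.0]
opening: 0.0751
```

```bash
python3 -c "
from geo import *
o=st();print(o['joint_torque'].round(2),o['joint_pos'].round(4))"
```

```text
t 7.6 pos mm [ 417.  -286.5  -25.8] jaw deg -5.77 toolz [-0.  0. -1.] F [-0.1  0.4 -0. ] op 75.1
[-1.000e-02 -3.857e+01 -1.603e+01  4.000e-02  3.000e-02  0.000e+00] [-0.7396  0.3776  1.9367  0.      0.8276 -0.6389]
```

Emit:
jog_arm:
  moves:
    - {"wx":0,"wy":0,"wz":0,"dx":0,"dy":0,"dz":-1,"jaw":0.8}
    - {"wx":0,"wy":0,"wz":0,"dx":0,"dy":0,"dz":-1,"jaw":0.8}
    - {"wx":0,"wy":0,"wz":0,"dx":0,"dy":0,"dz":0,"jaw":0.8}

```text
time_s: 7.85
position: [0.4171, -0.2865, -0.0277]
eef_rot: [0.742, 0.671, 0.0, -0.0]
wrist_force: [-0.6, -0.2, -0.2]
opening: 0.0754
```

Emit:
jog_arm:
  moves:
    - {"wx":0,"wy":0,"wz":0,"dx":0,"dy":0,"dz":-1,"jaw":0.8}
    - {"wx":0,"wy":0,"wz":0,"dx":0,"dy":0,"dz":-1,"jaw":0.8}
    - {"wx":0,"wy":0,"wz":0,"dx":0,"dy":0,"dz":0,"jaw":0.8}

```text
time_s: 8.1
position: [0.4172, -0.2866, -0.0279]
eef_rot: [0.742, 0.671, 0.0, 0.0]
wrist_force: [-2.1, 0.8, 14.9]
opening: 0.0752
```

Emit:
jog_arm:
  moves:
    - {"wx":0,"wy":0,"wz":0,"dx":0,"dy":0,"dz":-1,"jaw":0.8}
    - {"wx":0,"wy":0,"wz":0,"dx":0,"dy":0,"dz":-1,"jaw":0.8}
    - {"wx":0,"wy":0,"wz":0,"dx":0,"dy":0,"dz":0,"jaw":0.8}

```text
time_s: 8.35
position: [0.4172, -0.2867, -0.028]
eef_rot: [0.742, 0.671, -0.0, 0.001]
wrist_force: [-6.0, 4.2, 29.4]
opening: 0.0753
```

Emit:
jog_arm:
  moves:
    - {"wx":0,"wy":0,"wz":0,"dx":0,"dy":0,"dz":2,"jaw":0.8}
    - {"wx":0,"wy":0,"wz":0,"dx":0,"dy":0,"dz":2,"jaw":0.8}
    - {"wx":0,"wy":0,"wz":0,"dx":0,"dy":0,"dz":1,"jaw":0.8}
    - {"wx":0,"wy":0,"wz":0,"dx":0,"dy":0,"dz":0,"jaw":0.8}

```text
time_s: 8.68
position: [0.4172, -0.2866, -0.0266]
eef_rot: [0.742, 0.671, 0.0, 0.0]
wrist_force: [-0.2, -1.0, 0.6]
opening: 0.0753
```

```bash
python3 -c "
from vis import *
from geo import *
o=st();R=Ro.from_quat(o['eef_rot']).as_matrix();im=grab();out=[];k=5
for n,w in(('side',100),('top',60)):
  p=o['position']+[0,0,.028]
  c0=np.round(proj(n,p)[0]-[w/2,60]).astype(int)
  c=cv2.resize(im[n][c0[1]:c0[1]+110,c0[0]:c0[0]+w,::-1],None,fx=k,fy=k,interpolation=cv2.INTER_CUBIC);c=cv2.convertScaleAbs(c,alpha=1.6,beta=40)
  for s in(-1,1):
    for a in(-.008,.008):
      for t in (0,.0125):
        u=proj(n,p+R@np.array([a,s*(o['opening']/2+t),0]))[0];v=(u-c0+.5)*k;cv2.circle(c,(int(v[0]),int(v[1])),2,(0,0,255),-1);print(n,s,a,t,v.round(0))
  print(n,c0);out.append(c)
cv2.imwrite('pics/f4.png',cv2.hconcat(out))"
```

```text
t 8.7 pos mm [ 417.2 -286.6  -26.6] jaw deg -5.77 toolz [ 0. -0. -1.] F [-0.2 -1.   0.6] op 75.3
side -1 -0.008 0 [131. 345.]
side -1 -0.008 0.0125 [ 90. 351.]
side -1 0.008 0 [130. 295.]
side -1 0.008 0.0125 [ 89. 300.]
side 1 -0.008 0 [374. 311.]
side 1 -0.008 0.0125 [414. 305.]
side 1 0.008 0 [370. 261.]
side 1 0.008 0.0125 [409. 256.]
side [209 347]
top -1 -0.008 0 [165. 398.]
top -1 -0.008 0.0125 [162. 429.]
top -1 0.008 0 [125. 394.]
top -1 0.008 0.0125 [123. 425.]
top 1 -0.008 0 [182. 213.]
top 1 -0.008 0.0125 [184. 182.]
top 1 0.008 0 [142. 208.]
top 1 0.008 0.0125 [145. 178.]
top [431 273]
```

View pics/f4.png

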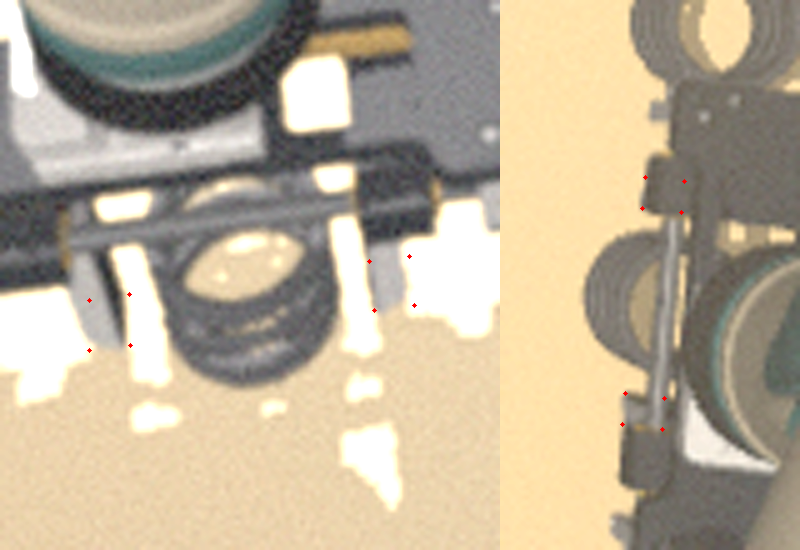

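```bash
cat >> geo.py <<'E'
DZ=.028   # true z = reported z + DZ
def uncar(P): d=np.array(P)[:2]-C;c,s=np.cos(YAW),np.sin(YAW);return np.array([c*d[0]+s*d[1],-s*d[0]+c*d[1]])
E
python3 -c "
from geo import *
from vis import *
for n,uv,z in(('side',(277.2,239.5),.06),('top',(332/4+240-2.3,272/4+195),.034),('top',(317/4+240+2,403/4+195),.034)):print(n,(uncar(ray(n,uv,z))*1e3).round(1))
k=np.r_[car(-.05,.0085),.06];print(proj('side',k),proj('side',np.r_[car(-.042,.0085),.06]))
# dark mask of the lock in initial pictures
im=cv2.imread('pics/side0.png');m=(im.max(2)<45)[220:275,250:320];ys,xs=np.nonzero(m);print('side dark knob x',xs.min()+250,xs.max()+250,'y',ys.min()+220,ys.max()+220)
im=cv2.imread('pics/top0.png');m=(im.max(2)<95)[255:310,305:340];ys,xs=np.nonzero(m);i=ys.argmin();j=ys.argmax();print('top dark',xs[i]+305,ys[i]+255,xs[j]+305,ys[j]+255,(uncar(ray('top',(xs[i]+305,ys[i]+255),.034))*1e3).round(1),(uncar(ray('top',(xs[j]+305,ys[j]+255),.034))*1e3).round(1))
to(*car(-.042,.0085),.034-DZ,YAW+np.pi/2)
"
```

```text
side [-51.4   5.5]
top [1.9 9.5]
top [-62.8   1.5]
[[277.80233801 238.27101132]] [[281.99056704 237.81881591]]
side dark knob x 273 304 y 243 257
top dark 339 259 313 309 [ 13.8 -26. ] [-90.7  15.1]
t 8.8 pos mm [ 416.9 -286.4  -27. ] jaw deg -5.78 toolz [-0.  0. -1.] F [-0.2  0.9  0.1] op 75.3
delta mm [ 95.4 289.7  33. ]
dyaw -1.568
```

Emit:
jog_arm:
  moves:
    - {"wx":0,"wy":0,"wz":0,"dx":0,"dy":0,"dz":30,"jaw":0.8}
    - {"wx":0,"wy":0,"wz":0,"dx":0,"dy":0,"dz":30,"jaw":0.8}
    - {"wx":0,"wy":0,"wz":0,"dx":0,"dy":0,"dz":30,"jaw":0.8}
    - {"wx":0,"wy":0,"wz":0,"dx":0,"dy":0,"dz":20,"jaw":0.8}

```text
time_s: 9.12
position: [0.4178, -0.2872, 0.0854]
eef_rot: [0.742, 0.671, 0.0, 0.001]
wrist_force: [-0.1, -0.9, -0.5]
opening: 0.0752
```

Emit:
jog_arm:
  moves:
    - {"wx":0,"wy":0,"wz":0.12,"dx":9,"dy":30,"dz":0,"jaw":0.6}
    - {"wx":0,"wy":0,"wz":0.12,"dx":9,"dy":30,"dz":0,"jaw":0.6}
    - {"wx":0,"wy":0,"wz":0.12,"dx":9,"dy":30,"dz":0,"jaw":0.6}
    - {"wx":0,"wy":0,"wz":0.12,"dx":9,"dy":30,"dz":0,"jaw":0.6}
    - {"wx":0,"wy":0,"wz":0.12,"dx":9,"dy":30,"dz":0,"jaw":0.6}
    - {"wx":0,"wy":0,"wz":0.12,"dx":9,"dy":30,"dz":0,"jaw":0.6}
    - {"wx":0,"wy":0,"wz":0.12,"dx":9,"dy":30,"dz":0,"jaw":0.6}
    - {"wx":0,"wy":0,"wz":0.12,"dx":9,"dy":30,"dz":0,"jaw":0.6}
    - {"wx":0,"wy":0,"wz":0.12,"dx":9,"dy":30,"dz":0,"jaw":0.6}
    - {"wx":0,"wy":0,"wz":0.12,"dx":4,"dy":21,"dz":0,"jaw":0.6}

```text
time_s: 9.95
position: [0.5028, 0.0069, 0.0829]
eef_rot: [0.23, 0.973, 0.0, -0.0]
wrist_force: [-0.0, -0.6, -0.2]
opening: 0.0564
```

Emit:
jog_arm:
  moves:
    - {"wx":0,"wy":0,"wz":0.12,"dx":0,"dy":0,"dz":0,"jaw":0.6}
    - {"wx":0,"wy":0,"wz":0.12,"dx":0,"dy":0,"dz":0,"jaw":0.6}
    - {"wx":0,"wy":0,"wz":0.12,"dx":0,"dy":0,"dz":0,"jaw":0.6}
    - {"wx":0,"wy":0,"wz":0,"dx":0,"dy":0,"dz":0,"jaw":0.6}
    - {"wx":0,"wy":0,"wz":0,"dx":0,"dy":0,"dz":0,"jaw":0.6}

```text
time_s: 10.37
position: [0.5019, 0.0045, 0.0829]
eef_rot: [0.057, 0.998, 0.0, -0.0]
wrist_force: [-0.3, -0.1, -0.3]
opening: 0.0565
```

```bash
python3 -c "
from geo import *
to(*car(-.051,.0085),.034-DZ,YAW+np.pi/2)"
```

```text
t 10.4 pos mm [501.9   4.5  82.9] jaw deg 83.44 toolz [-0.001  0.    -1.   ] F [-0.3 -0.1 -0.3] op 56.5
delta mm [  1.5  -0.4 -76.9]
dyaw 0.017
```

Emit:
jog_arm:
  moves:
    - {"wx":0,"wy":0,"wz":0.017,"dx":1,"dy":0,"dz":-20,"jaw":0.6}
    - {"wx":0,"wy":0,"wz":0,"dx":0,"dy":0,"dz":-20,"jaw":0.6}
    - {"wx":0,"wy":0,"wz":0,"dx":0,"dy":0,"dz":-15,"jaw":0.6}
    - {"wx":0,"wy":0,"wz":0,"dx":0,"dy":0,"dz":-12,"jaw":0.6}
    - {"wx":0,"wy":0,"wz":0,"dx":0,"dy":0,"dz":-10,"jaw":0.6}
    - {"wx":0,"wy":0,"wz":0,"dx":0,"dy":0,"dz":0,"jaw":0.6}

```text
time_s: 10.87
position: [0.5012, 0.0044, 0.0044]
eef_rot: [0.049, 0.999, 0.0, -0.002]
wrist_force: [0.0, 0.3, -0.7]
opening: 0.056
```

Emit:
jog_arm:
  moves:
    - {"wx":0,"wy":0,"wz":0,"dx":0,"dy":0,"dz":0,"jaw":0.2}
    - {"wx":0,"wy":0,"wz":0,"dx":0,"dy":0,"dz":0,"jaw":0.1}
    - {"wx":0,"wy":0,"wz":0,"dx":0,"dy":0,"dz":0,"jaw":0.1}
    - {"wx":0,"wy":0,"wz":0,"dx":0,"dy":0,"dz":0,"jaw":0.1}
    - {"wx":0,"wy":0,"wz":0,"dx":0,"dy":0,"dz":0,"jaw":0.1}
    - {"wx":0,"wy":0,"wz":0,"dx":0,"dy":0,"dz":0,"jaw":0.1}
  newtons: 15

```text
time_s: 11.37
position: [0.5035, 0.004, 0.007]
eef_rot: [0.047, 0.999, -0.0, 0.001]
wrist_force: [-0.6, -1.5, 2.0]
opening: 0.024
```

Emit:
jog_arm:
  moves:
    - {"wx":0,"wy":0,"wz":0,"dx":-6,"dy":0.6,"dz":0,"jaw":0.1}
    - {"wx":0,"wy":0,"wz":0,"dx":-6,"dy":0.6,"dz":0,"jaw":0.1}
    - {"wx":0,"wy":0,"wz":0,"dx":-6,"dy":0.6,"dz":0,"jaw":0.1}
    - {"wx":0,"wy":0,"wz":0,"dx":-6,"dy":0.6,"dz":0,"jaw":0.1}
    - {"wx":0,"wy":0,"wz":0,"dx":-6,"dy":0.6,"dz":0,"jaw":0.1}
    - {"wx":0,"wy":0,"wz":0,"dx":-6,"dy":0.6,"dz":0,"jaw":0.1}
    - {"wx":0,"wy":0,"wz":0,"dx":-6,"dy":0.6,"dz":0,"jaw":0.1}
    - {"wx":0,"wy":0,"wz":0,"dx":-4,"dy":0.4,"dz":0,"jaw":0.1}
    - {"wx":0,"wy":0,"wz":0,"dx":0,"dy":0,"dz":0,"jaw":0.1}
    - {"wx":0,"wy":0,"wz":0,"dx":0,"dy":0,"dz":0,"jaw":0.1}

```text
time_s: 12.2
position: [0.4557, 0.0086, 0.0069]
eef_rot: [0.047, 0.999, -0.0, -0.001]
wrist_force: [-0.7, -4.7, 9.0]
opening: 0.0237
```

Emit:
jog_arm:
  moves:
    - {"wx":0,"wy":0,"wz":0,"dx":-2,"dy":0.2,"dz":0,"jaw":0.1}
    - {"wx":0,"wy":0,"wz":0,"dx":-2,"dy":0.2,"dz":0,"jaw":0.1}
    - {"wx":0,"wy":0,"wz":0,"dx":-2,"dy":0.2,"dz":0,"jaw":0.1}
    - {"wx":0,"wy":0,"wz":0,"dx":0,"dy":0,"dz":0,"jaw":0.1}
    - {"wx":0,"wy":0,"wz":0,"dx":0,"dy":0,"dz":0,"jaw":0.1}

```text
time_s: 12.62
position: [0.4529, 0.009, 0.0069]
eef_rot: [0.047, 0.999, -0.001, 0.002]
wrist_force: [5.0, -4.9, 2.7]
opening: 0.0239
```

```bash
python3 -c "
from geo import *
o=st();print(uncar(o['position'])*1e3)"
```

```text
t 12.6 pos mm [452.9   9.    6.9] jaw deg 84.61 toolz [ 0.004 -0.001 -1.   ] F [ 5.  -4.9  2.7] op 23.9
[-101.71779037    8.35862742]
```

Emit:
jog_arm:
  moves:
    - {"wx":0,"wy":0,"wz":0,"dx":-2,"dy":0.2,"dz":0,"jaw":0.1}
    - {"wx":0,"wy":0,"wz":0,"dx":-1,"dy":0.1,"dz":0,"jaw":0.1}
    - {"wx":0,"wy":0,"wz":0,"dx":0,"dy":0,"dz":0,"jaw":0.1}
    - {"wx":0,"wy":0,"wz":0,"dx":0,"dy":0,"dz":0,"jaw":0.1}

```text
time_s: 12.95
position: [0.453, 0.0089, 0.007]
eef_rot: [0.047, 0.999, -0.001, 0.005]
wrist_force: [9.4, -4.8, -3.4]
opening: 0.0237
```

Emit:
jog_arm:
  moves:
    - {"wx":0,"wy":0,"wz":0,"dx":1,"dy":0,"dz":0,"jaw":0.6}
    - {"wx":0,"wy":0,"wz":0,"dx":1,"dy":0,"dz":0,"jaw":0.6}
    - {"wx":0,"wy":0,"wz":0,"dx":0,"dy":0,"dz":0,"jaw":0.6}
    - {"wx":0,"wy":0,"wz":0,"dx":0,"dy":0,"dz":0,"jaw":0.6}
    - {"wx":0,"wy":0,"wz":0,"dx":0,"dy":0,"dz":25,"jaw":0.8}
    - {"wx":0,"wy":0,"wz":0,"dx":0,"dy":0,"dz":30,"jaw":0.8}
    - {"wx":0,"wy":0,"wz":0,"dx":0,"dy":0,"dz":35,"jaw":0.8}

```text
time_s: 13.53
position: [0.4472, 0.0107, 0.0958]
eef_rot: [0.047, 0.999, 0.001, -0.003]
wrist_force: [0.1, 0.0, -0.3]
opening: 0.067
```

```bash
python3 -c "
from geo import *
from vis import *
im=grab()
for p in((.6319,.2902),(.5294,-.3079),(.418,-.2875)): 
  try: fit(im,'spring',[*p,0])
  except Exception as e: print(e)
h=cv2.cvtColor(im['side'],cv2.COLOR_RGB2HSV);
for X in (-.102,-.051): print('knob V at',X,[im['side'][tuple(int(round(v)) for v in proj('side',np.r_[car(X,.0085),z])[0][::-1])].tolist() for z in(.04,.05)])
to(.418,-.2875,.026-DZ,YAW)"
```

```text
spring ('top', 'side') [0.6321 0.2903 0.    ] 1-IoU 0.095
spring ('top',) [0.6318 0.2906 0.    ] 1-IoU 0.073
spring ('side',) [0.6325 0.2895 0.    ] 1-IoU 0.114
spring ('top', 'side') [ 0.5294 -0.3078  0.    ] 1-IoU 0.074
spring ('top',) [ 0.5288 -0.308   0.    ] 1-IoU 0.068
spring ('side',) [ 0.5304 -0.3072  0.    ] 1-IoU 0.072
spring ('top', 'side') [ 0.4181 -0.2873  0.    ] 1-IoU 0.053
spring ('top',) [ 0.4176 -0.2873  0.    ] 1-IoU 0.046
spring ('side',) [ 0.4189 -0.2874  0.    ] 1-IoU 0.051
knob V at -0.102 [[10, 7, 12], [187, 187, 176]]
knob V at -0.051 [[206, 206, 194], [204, 205, 192]]
t 13.6 pos mm [453.3   9.9 100.7] jaw deg 84.59 toolz [ 0.009 -0.    -1.   ] F [ 1.2 -0.   0.9] op 73.9
delta mm [ -35.3 -297.4 -102.7]
dyaw 1.567
```

Emit:
jog_arm:
  moves:
    - {"wx":0,"wy":0,"wz":-0.12,"dx":-3,"dy":-30,"dz":0,"jaw":0.85}
    - {"wx":0,"wy":0,"wz":-0.12,"dx":-3,"dy":-30,"dz":0,"jaw":0.85}
    - {"wx":0,"wy":0,"wz":-0.12,"dx":-3,"dy":-30,"dz":0,"jaw":0.85}
    - {"wx":0,"wy":0,"wz":-0.12,"dx":-3,"dy":-30,"dz":0,"jaw":0.85}
    - {"wx":0,"wy":0,"wz":-0.12,"dx":-3,"dy":-30,"dz":0,"jaw":0.85}
    - {"wx":0,"wy":0,"wz":-0.12,"dx":-4,"dy":-30,"dz":0,"jaw":0.85}
    - {"wx":0,"wy":0,"wz":-0.12,"dx":-4,"dy":-30,"dz":0,"jaw":0.85}
    - {"wx":0,"wy":0,"wz":-0.12,"dx":-4,"dy":-30,"dz":0,"jaw":0.85}
    - {"wx":0,"wy":0,"wz":-0.12,"dx":-4,"dy":-30,"dz":0,"jaw":0.85}
    - {"wx":0,"wy":0,"wz":-0.12,"dx":-4,"dy":-27,"dz":0,"jaw":0.85}

```text
time_s: 14.47
position: [0.4137, -0.2876, 0.0951]
eef_rot: [0.606, 0.796, 0.0, -0.001]
wrist_force: [0.2, -0.5, -0.1]
opening: 0.0798
```

Emit:
jog_arm:
  moves:
    - {"wx":0,"wy":0,"wz":-0.12,"dx":0,"dy":0,"dz":-5,"jaw":0.85}
    - {"wx":0,"wy":0,"wz":-0.12,"dx":0,"dy":0,"dz":-5,"jaw":0.85}
    - {"wx":0,"wy":0,"wz":-0.12,"dx":0,"dy":0,"dz":-5,"jaw":0.85}
    - {"wx":0,"wy":0,"wz":0,"dx":0,"dy":0,"dz":0,"jaw":0.85}
    - {"wx":0,"wy":0,"wz":0,"dx":0,"dy":0,"dz":0,"jaw":0.85}

```text
time_s: 14.88
position: [0.4142, -0.286, 0.0803]
eef_rot: [0.735, 0.678, 0.0, -0.001]
wrist_force: [0.1, -0.7, -0.5]
opening: 0.0799
```

```bash
python3 -c "
from geo import *
to(.418,-.2875,.026-DZ,YAW)"
```

```text
t 14.9 pos mm [ 414.2 -286.    80.3] jaw deg -4.63 toolz [-0.002  0.002 -1.   ] F [ 0.1 -0.7 -0.5] op 79.9
delta mm [  3.8  -1.5 -82.3]
dyaw -0.017
```

Emit:
jog_arm:
  moves:
    - {"wx":0,"wy":0,"wz":-0.017,"dx":4,"dy":-1.5,"dz":-15,"jaw":0.85}
    - {"wx":0,"wy":0,"wz":0,"dx":0,"dy":0,"dz":-25,"jaw":0.85}
    - {"wx":0,"wy":0,"wz":0,"dx":0,"dy":0,"dz":-25,"jaw":0.85}
    - {"wx":0,"wy":0,"wz":0,"dx":0,"dy":0,"dz":-17,"jaw":0.85}
    - {"wx":0,"wy":0,"wz":0,"dx":0,"dy":0,"dz":0,"jaw":0.85}
    - {"wx":0,"wy":0,"wz":0,"dx":0,"dy":0,"dz":0,"jaw":0.5}
    - {"wx":0,"wy":0,"wz":0,"dx":0,"dy":0,"dz":0,"jaw":0.4}
    - {"wx":0,"wy":0,"wz":0,"dx":0,"dy":0,"dz":0,"jaw":0.4}
    - {"wx":0,"wy":0,"wz":0,"dx":0,"dy":0,"dz":0,"jaw":0.4}
    - {"wx":0,"wy":0,"wz":0,"dx":0,"dy":0,"dz":0,"jaw":0.4}
  newtons: 20

```text
time_s: 15.72
position: [0.4197, -0.2892, 0.0007]
eef_rot: [0.742, 0.671, 0.0, 0.001]
wrist_force: [-0.7, 1.3, 4.3]
opening: 0.0565
```

```bash
python3 -c "
from geo import *
to(*car(.075,-.12),.110-DZ,YAW)"
```

```text
t 15.7 pos mm [ 419.7 -289.2    0.7] jaw deg -5.75 toolz [ 0.002 -0.002 -1.   ] F [-0.7  1.3  4.3] op 56.5
delta mm [196.5 153.1  81.3]
dyaw 0.002
```

Emit:
jog_arm:
  moves:
    - {"wx":0,"wy":0,"wz":0,"dx":0,"dy":0,"dz":20,"jaw":0.4}
    - {"wx":0,"wy":0,"wz":0,"dx":0,"dy":0,"dz":35,"jaw":0.4}
    - {"wx":0,"wy":0,"wz":0,"dx":0,"dy":0,"dz":35,"jaw":0.4}
    - {"wx":0,"wy":0,"wz":0,"dx":28,"dy":22,"dz":0,"jaw":0.4}
    - {"wx":0,"wy":0,"wz":0,"dx":28,"dy":22,"dz":0,"jaw":0.4}
    - {"wx":0,"wy":0,"wz":0,"dx":28,"dy":22,"dz":0,"jaw":0.4}
    - {"wx":0,"wy":0,"wz":0,"dx":28,"dy":22,"dz":0,"jaw":0.4}
    - {"wx":0,"wy":0,"wz":0,"dx":28,"dy":22,"dz":0,"jaw":0.4}
    - {"wx":0,"wy":0,"wz":0,"dx":28,"dy":22,"dz":0,"jaw":0.4}
    - {"wx":0,"wy":0,"wz":0,"dx":28,"dy":20,"dz":0,"jaw":0.4}

```text
time_s: 16.55
position: [0.6161, -0.1348, 0.0896]
eef_rot: [0.742, 0.671, 0.0, 0.0]
wrist_force: [0.3, 0.2, -1.0]
opening: 0.0565
```

Emit:
jog_arm:
  moves:
    - {"wx":0,"wy":0,"wz":0,"dx":0,"dy":0,"dz":0,"jaw":0.4}
    - {"wx":0,"wy":0,"wz":0,"dx":0,"dy":0,"dz":0,"jaw":0.4}
    - {"wx":0,"wy":0,"wz":0,"dx":0,"dy":0,"dz":0,"jaw":0.4}
    - {"wx":0,"wy":0,"wz":0,"dx":0,"dy":0,"dz":0,"jaw":0.4}

```text
time_s: 16.88
position: [0.6139, -0.1372, 0.0893]
eef_rot: [0.742, 0.67, -0.0, -0.0]
wrist_force: [-0.1, -0.6, -1.5]
opening: 0.057
```

```bash
python3 -c "
from geo import *
from vis import *
to(*car(.075,-.12),.0387-DZ,YAW)
o=get_obs();b=o['position'][2]+DZ-.0287;im=grab()
rod=np.r_[car(.075,-.12),.07];print('rod tip side px',proj('side',rod),'spring bottom z',b)
fit(im,'spring',[*o['position'][:2],0],z=b,pad=6)
c=im['side'];u=proj('side',rod)[0].astype(int);v=u-[40,60]
cv2.imwrite('pics/p1.png',cv2.convertScaleAbs(cv2.resize(c[v[1]:v[1]+100,v[0]:v[0]+80,::-1],None,fx=5,fy=5),alpha=1.5))"
```

```text
t 16.9 pos mm [ 613.9 -137.2   89.3] jaw deg -5.81 toolz [-0.001 -0.    -1.   ] F [-0.1 -0.6 -1.5] op 57.0
delta mm [  2.3   1.1 -78.6]
dyaw 0.004
rod tip side px [[355.58166558 280.78606593]] spring bottom z 0.08862994651845366
spring ('top', 'side') [ 0.6047 -0.1473  0.    ] 1-IoU 0.492
spring ('top',) [ 0.6272 -0.1478  0.    ] 1-IoU 0.566
spring ('side',) [ 0.6039 -0.1474  0.    ] 1-IoU 0.412
```

Emit:
jog_arm:
  moves:
    - {"wx":0,"wy":0,"wz":0,"dx":2.3,"dy":0.2,"dz":-10,"jaw":0.4}
    - {"wx":0,"wy":0,"wz":0,"dx":0,"dy":0,"dz":-5,"jaw":0.4}
    - {"wx":0,"wy":0,"wz":0,"dx":0,"dy":0,"dz":-5,"jaw":0.4}
    - {"wx":0,"wy":0,"wz":0,"dx":0,"dy":0,"dz":-4,"jaw":0.4}
    - {"wx":0,"wy":0,"wz":0,"dx":0,"dy":0,"dz":-4,"jaw":0.4}
    - {"wx":0,"wy":0,"wz":0,"dx":0,"dy":0,"dz":-4,"jaw":0.4}
    - {"wx":0,"wy":0,"wz":0,"dx":0,"dy":0,"dz":0,"jaw":0.4}

```text
time_s: 17.57
position: [0.6167, -0.1362, 0.0563]
eef_rot: [0.742, 0.671, -0.0, -0.001]
wrist_force: [-0.3, 1.0, -1.6]
opening: 0.0568
```

```bash
python3 -c "
from geo import *
to(*car(.075,-.12),.0387-DZ,YAW)"
```

```text
t 17.6 pos mm [ 616.7 -136.2   56.3] jaw deg -5.77 toolz [-0.002  0.001 -1.   ] F [-0.3  1.  -1.6] op 56.8
delta mm [ -0.5   0.1 -45.6]
dyaw 0.003
```

Emit:
jog_arm:
  moves:
    - {"wx":0,"wy":0,"wz":0,"dx":0,"dy":0,"dz":-8,"jaw":0.4}
    - {"wx":0,"wy":0,"wz":0,"dx":0,"dy":0,"dz":-8,"jaw":0.4}
    - {"wx":0,"wy":0,"wz":0,"dx":0,"dy":0,"dz":-8,"jaw":0.4}
    - {"wx":0,"wy":0,"wz":0,"dx":0,"dy":0,"dz":-8,"jaw":0.4}
    - {"wx":0,"wy":0,"wz":0,"dx":0,"dy":0,"dz":-6,"jaw":0.4}
    - {"wx":0,"wy":0,"wz":0,"dx":0,"dy":0,"dz":-4,"jaw":0.4}
    - {"wx":0,"wy":0,"wz":0,"dx":0,"dy":0,"dz":0,"jaw":0.4}
    - {"wx":0,"wy":0,"wz":0,"dx":0,"dy":0,"dz":0,"jaw":0.4}

```text
time_s: 18.23
position: [0.6171, -0.1364, 0.015]
eef_rot: [0.742, 0.671, -0.0, -0.0]
wrist_force: [-0.2, -0.9, -2.6]
opening: 0.0569
```

Emit:
jog_arm:
  moves:
    - {"wx":0,"wy":0,"wz":0,"dx":0,"dy":0,"dz":-1.5,"jaw":0.4}
    - {"wx":0,"wy":0,"wz":0,"dx":0,"dy":0,"dz":-1.5,"jaw":0.4}
    - {"wx":0,"wy":0,"wz":0,"dx":0,"dy":0,"dz":-1,"jaw":0.4}
    - {"wx":0,"wy":0,"wz":0,"dx":0,"dy":0,"dz":0,"jaw":0.4}

```text
time_s: 18.57
position: [0.6176, -0.1366, 0.0115]
eef_rot: [0.742, 0.671, 0.0, 0.0]
wrist_force: [-0.3, -1.7, -1.8]
opening: 0.0572
```

Emit:
jog_arm:
  moves:
    - {"wx":0,"wy":0,"wz":0,"dx":0,"dy":0,"dz":-1,"jaw":0.4}
    - {"wx":0,"wy":0,"wz":0,"dx":0,"dy":0,"dz":0,"jaw":0.75}
    - {"wx":0,"wy":0,"wz":0,"dx":0,"dy":0,"dz":0,"jaw":0.75}
    - {"wx":0,"wy":0,"wz":0,"dx":0,"dy":0,"dz":0,"jaw":0.75}
    - {"wx":0,"wy":0,"wz":0,"dx":0,"dy":0,"dz":15,"jaw":0.75}
    - {"wx":0,"wy":0,"wz":0,"dx":0,"dy":0,"dz":30,"jaw":0.75}
    - {"wx":0,"wy":0,"wz":0,"dx":0,"dy":0,"dz":35,"jaw":0.75}
    - {"wx":0,"wy":0,"wz":0,"dx":-15,"dy":-30,"dz":0,"jaw":0.85}
    - {"wx":0,"wy":0,"wz":0,"dx":-15,"dy":-30,"dz":0,"jaw":0.85}
    - {"wx":0,"wy":0,"wz":0,"dx":0,"dy":0,"dz":0,"jaw":0.85}

```text
time_s: 19.4
position: [0.5858, -0.2009, 0.0915]
eef_rot: [0.743, 0.67, -0.001, 0.001]
wrist_force: [0.8, 0.0, -0.9]
opening: 0.0801
```

```bash
python3 -c "
from geo import *
from vis import *
im=grab()
print('seated?');fit(im,'spring',[*car(.075,-.12),0],z=.01,pad=8,sat=30)
p=fit(im,'spring',[.5294,-.3078,0]);fit(im,'spring',[.632,.290,0])
to(*p[:2],.028-DZ,YAW)"
```

```text
seated?
spring ('top', 'side') [ 0.61   -0.1343  0.    ] 1-IoU 0.51
spring ('top',) [ 0.6136 -0.1338  0.    ] 1-IoU 0.51
spring ('side',) [ 0.5995 -0.1475  0.    ] 1-IoU 0.498
spring ('top', 'side') [ 0.5304 -0.3063  0.    ] 1-IoU 0.36
spring ('top',) [ 0.5295 -0.3058  0.    ] 1-IoU 0.644
spring ('side',) [ 0.5304 -0.3068  0.    ] 1-IoU 0.072
spring ('top', 'side') [0.6321 0.2906 0.    ] 1-IoU 0.094
spring ('top',) [0.6313 0.2907 0.    ] 1-IoU 0.073
spring ('side',) [0.6326 0.2902 0.    ] 1-IoU 0.113
t 19.5 pos mm [ 587.2 -197.    90.6] jaw deg -5.91 toolz [ 0.001  0.001 -1.   ] F [-0.7 -0.9  0.5] op 80.1
delta mm [ -56.8 -109.4  -90.6]
dyaw 0.005
```

Emit:
jog_arm:
  moves:
    - {"wx":0,"wy":0,"wz":0,"dx":-19,"dy":-37,"dz":0,"jaw":0.85}
    - {"wx":0,"wy":0,"wz":0,"dx":-19,"dy":-37,"dz":0,"jaw":0.85}
    - {"wx":0,"wy":0,"wz":0,"dx":-20,"dy":-36.5,"dz":0,"jaw":0.85}
    - {"wx":0,"wy":0,"wz":0,"dx":0,"dy":0,"dz":0,"jaw":0.85}
    - {"wx":0,"wy":0,"wz":0,"dx":0,"dy":0,"dz":-10,"jaw":0.85}
    - {"wx":0,"wy":0,"wz":0,"dx":0,"dy":0,"dz":-15,"jaw":0.85}
    - {"wx":0,"wy":0,"wz":0,"dx":0,"dy":0,"dz":0,"jaw":0.85}
    - {"wx":0,"wy":0,"wz":0,"dx":0,"dy":0,"dz":0,"jaw":0.85}

```text
time_s: 20.17
position: [0.5295, -0.3044, 0.064]
eef_rot: [0.741, 0.671, 0.0, -0.002]
wrist_force: [0.4, -0.3, -0.2]
opening: 0.0797
```

```bash
python3 -c "
from geo import *
to(.5295,-.3075,.028-DZ,YAW)"
```

```text
t 20.2 pos mm [ 529.5 -304.4   64. ] jaw deg -5.67 toolz [-0.002  0.003 -1.   ] F [ 0.4 -0.3 -0.2] op 79.7
delta mm [  0.   -3.1 -64. ]
dyaw 0.001
```

Emit:
jog_arm:
  moves:
    - {"wx":0,"wy":0,"wz":0,"dx":0,"dy":-1,"dz":-20,"jaw":0.85}
    - {"wx":0,"wy":0,"wz":0,"dx":0,"dy":0,"dz":-25,"jaw":0.85}
    - {"wx":0,"wy":0,"wz":0,"dx":0,"dy":0,"dz":-19,"jaw":0.85}
    - {"wx":0,"wy":0,"wz":0,"dx":0,"dy":0,"dz":0,"jaw":0.85}
    - {"wx":0,"wy":0,"wz":0,"dx":0,"dy":0,"dz":0,"jaw":0.5}
    - {"wx":0,"wy":0,"wz":0,"dx":0,"dy":0,"dz":0,"jaw":0.4}
    - {"wx":0,"wy":0,"wz":0,"dx":0,"dy":0,"dz":0,"jaw":0.4}
    - {"wx":0,"wy":0,"wz":0,"dx":0,"dy":0,"dz":0,"jaw":0.4}
    - {"wx":0,"wy":0,"wz":0,"dx":0,"dy":0,"dz":0,"jaw":0.4}
    - {"wx":0,"wy":0,"wz":0,"dx":0,"dy":0,"dz":0,"jaw":0.4}

```text
time_s: 21.0
position: [0.5306, -0.3084, 0.0029]
eef_rot: [0.742, 0.671, 0.001, 0.001]
wrist_force: [-0.4, 0.8, 4.7]
opening: 0.0561
```

```bash
python3 -c "
from geo import *
to(*car(.075,-.04),.110-DZ,YAW)"
```

```text
t 21.0 pos mm [ 530.6 -308.4    2.9] jaw deg -5.78 toolz [ 0.003 -0.001 -1.   ] F [-0.4  0.8  4.7] op 56.1
delta mm [ 93.5 251.9  79.1]
dyaw 0.003
```

Emit:
jog_arm:
  moves:
    - {"wx":0,"wy":0,"wz":0,"dx":0,"dy":0,"dz":25,"jaw":0.4}
    - {"wx":0,"wy":0,"wz":0,"dx":0,"dy":0,"dz":35,"jaw":0.4}
    - {"wx":0,"wy":0,"wz":0,"dx":0,"dy":0,"dz":35,"jaw":0.4}
    - {"wx":0,"wy":0,"wz":0,"dx":13,"dy":36,"dz":0,"jaw":0.4}
    - {"wx":0,"wy":0,"wz":0,"dx":13,"dy":36,"dz":0,"jaw":0.4}
    - {"wx":0,"wy":0,"wz":0,"dx":13,"dy":36,"dz":0,"jaw":0.4}
    - {"wx":0,"wy":0,"wz":0,"dx":13,"dy":36,"dz":0,"jaw":0.4}
    - {"wx":0,"wy":0,"wz":0,"dx":13,"dy":36,"dz":0,"jaw":0.4}
    - {"wx":0,"wy":0,"wz":0,"dx":14,"dy":36,"dz":0,"jaw":0.4}
    - {"wx":0,"wy":0,"wz":0,"dx":14,"dy":36,"dz":0,"jaw":0.4}

```text
time_s: 21.83
position: [0.6223, -0.0542, 0.0963]
eef_rot: [0.742, 0.67, -0.0, -0.0]
wrist_force: [0.7, -0.1, -1.1]
opening: 0.056
```

Emit:
jog_arm:
  moves:
    - {"wx":0,"wy":0,"wz":0,"dx":0,"dy":0,"dz":0,"jaw":0.4}
    - {"wx":0,"wy":0,"wz":0,"dx":0,"dy":0,"dz":-5,"jaw":0.4}
    - {"wx":0,"wy":0,"wz":0,"dx":0,"dy":0,"dz":0,"jaw":0.4}
    - {"wx":0,"wy":0,"wz":0,"dx":0,"dy":0,"dz":0,"jaw":0.4}
    - {"wx":0,"wy":0,"wz":0,"dx":0,"dy":0,"dz":0,"jaw":0.4}

```text
time_s: 22.25
position: [0.6217, -0.0574, 0.0911]
eef_rot: [0.742, 0.67, -0.0, -0.0]
wrist_force: [0.9, 0.3, -1.5]
opening: 0.0559
```

```bash
python3 -c "
from geo import *
to(*car(.075,-.04),.0409-DZ,YAW)"
```

```text
t 22.2 pos mm [621.7 -57.4  91.1] jaw deg -5.88 toolz [-0.001 -0.    -1.   ] F [ 0.9  0.3 -1.5] op 55.9
delta mm [  2.3   1.  -78.2]
dyaw 0.005
```

Emit:
jog_arm:
  moves:
    - {"wx":0,"wy":0,"wz":0,"dx":2.3,"dy":0.4,"dz":-10,"jaw":0.4}
    - {"wx":0,"wy":0,"wz":0,"dx":0,"dy":0,"dz":-5,"jaw":0.4}
    - {"wx":0,"wy":0,"wz":0,"dx":0,"dy":0,"dz":-5,"jaw":0.4}
    - {"wx":0,"wy":0,"wz":0,"dx":0,"dy":0,"dz":-4,"jaw":0.4}
    - {"wx":0,"wy":0,"wz":0,"dx":0,"dy":0,"dz":-4,"jaw":0.4}
    - {"wx":0,"wy":0,"wz":0,"dx":0,"dy":0,"dz":-4,"jaw":0.4}
    - {"wx":0,"wy":0,"wz":0,"dx":0,"dy":0,"dz":0,"jaw":0.4}

```text
time_s: 22.83
position: [0.6243, -0.0557, 0.0584]
eef_rot: [0.742, 0.671, -0.001, -0.0]
wrist_force: [0.3, -0.6, -2.2]
opening: 0.0558
```

```bash
python3 -c "
from geo import *
to(*car(.075,-.04),.0409-DZ,YAW)"
```

```text
t 22.8 pos mm [624.3 -55.7  58.4] jaw deg -5.76 toolz [-0.001 -0.    -1.   ] F [ 0.3 -0.6 -2.2] op 55.8
delta mm [ -0.2  -0.8 -45.5]
dyaw 0.003
```

Emit:
jog_arm:
  moves:
    - {"wx":0,"wy":0,"wz":0,"dx":0,"dy":-0.5,"dz":-8,"jaw":0.4}
    - {"wx":0,"wy":0,"wz":0,"dx":0,"dy":0,"dz":-8,"jaw":0.4}
    - {"wx":0,"wy":0,"wz":0,"dx":0,"dy":0,"dz":-8,"jaw":0.4}
    - {"wx":0,"wy":0,"wz":0,"dx":0,"dy":0,"dz":-8,"jaw":0.4}
    - {"wx":0,"wy":0,"wz":0,"dx":0,"dy":0,"dz":-6,"jaw":0.4}
    - {"wx":0,"wy":0,"wz":0,"dx":0,"dy":0,"dz":-4,"jaw":0.4}
    - {"wx":0,"wy":0,"wz":0,"dx":0,"dy":0,"dz":-2,"jaw":0.4}
    - {"wx":0,"wy":0,"wz":0,"dx":0,"dy":0,"dz":-1,"jaw":0.4}
    - {"wx":0,"wy":0,"wz":0,"dx":0,"dy":0,"dz":0,"jaw":0.4}

```text
time_s: 23.58
position: [0.6247, -0.0559, 0.0143]
eef_rot: [0.742, 0.671, 0.0, -0.0]
wrist_force: [-0.1, 0.7, -0.2]
opening: 0.0562
```

Emit:
jog_arm:
  moves:
    - {"wx":0,"wy":0,"wz":0,"dx":0,"dy":0,"dz":-1,"jaw":0.4}
    - {"wx":0,"wy":0,"wz":0,"dx":0,"dy":0,"dz":0,"jaw":0.75}
    - {"wx":0,"wy":0,"wz":0,"dx":0,"dy":0,"dz":0,"jaw":0.75}
    - {"wx":0,"wy":0,"wz":0,"dx":0,"dy":0,"dz":0,"jaw":0.75}
    - {"wx":0,"wy":0,"wz":0,"dx":0,"dy":0,"dz":15,"jaw":0.75}
    - {"wx":0,"wy":0,"wz":0,"dx":0,"dy":0,"dz":30,"jaw":0.75}
    - {"wx":0,"wy":0,"wz":0,"dx":0,"dy":0,"dz":40,"jaw":0.75}
    - {"wx":0,"wy":0,"wz":0,"dx":0,"dy":35,"dz":0,"jaw":0.8}
    - {"wx":0,"wy":0,"wz":0,"dx":0,"dy":35,"dz":0,"jaw":0.8}
    - {"wx":0,"wy":0,"wz":0,"dx":0,"dy":35,"dz":0,"jaw":0.8}

```text
time_s: 24.42
position: [0.6256, 0.0496, 0.1001]
eef_rot: [0.742, 0.67, 0.001, 0.001]
wrist_force: [0.1, 0.1, 0.2]
opening: 0.075
```

```bash
python3 -c "
from geo import *
from vis import *
im=grab(('side',))
p=fit(im,'spring',[.632,.2905,0])
c=im['side'][200:340,310:400,::-1];cv2.imwrite('pics/p2.png',cv2.convertScaleAbs(cv2.resize(c,None,fx=4,fy=4,interpolation=cv2.INTER_CUBIC),alpha=1.4))
to(*p[:2],.028-DZ,YAW)"
```

```text
spring ('side',) [0.6339 0.3072 0.    ] 1-IoU 0.661
t 24.5 pos mm [624.7  57.4  99.6] jaw deg -5.66 toolz [ 0.002  0.007 -1.   ] F [-0.1  3.   0.1] op 74.8
delta mm [  9.2 249.8 -99.6]
dyaw 0.001
```

Emit:
jog_arm:
  moves:
    - {"wx":0,"wy":0,"wz":0,"dx":-40,"dy":0,"dz":0,"jaw":0.8}
    - {"wx":0,"wy":0,"wz":0,"dx":-40,"dy":0,"dz":0,"jaw":0.8}
    - {"wx":0,"wy":0,"wz":0,"dx":-40,"dy":0,"dz":0,"jaw":0.8}
    - {"wx":0,"wy":0,"wz":0,"dx":-40,"dy":0,"dz":0,"jaw":0.8}
    - {"wx":0,"wy":0,"wz":0,"dx":0,"dy":0,"dz":0,"jaw":0.8}
    - {"wx":0,"wy":0,"wz":0,"dx":0,"dy":0,"dz":0,"jaw":0.8}

```text
time_s: 24.97
position: [0.4626, 0.0492, 0.0989]
eef_rot: [0.742, 0.671, 0.0, 0.0]
wrist_force: [0.8, -0.6, -0.0]
opening: 0.0753
```

```bash
python3 -c "
from geo import *
from vis import *
im=grab()
p=fit(im,'spring',[.632,.2905,0]);fit(im,'guide',[.524,.301,-.168],pad=7)
cv2.imwrite('pics/p2.png',cv2.hconcat([cv2.convertScaleAbs(cv2.resize(im[n][y:y+150,x:x+100,::-1],(400,600),interpolation=cv2.INTER_CUBIC),alpha=1.5,beta=10) for n,x,y in(('side',310,190),('top',330,190))]))
to(*p[:2],.028-DZ,YAW)"
```

```text
spring ('top', 'side') [0.6319 0.2902 0.    ] 1-IoU 0.095
spring ('top',) [0.6313 0.2902 0.    ] 1-IoU 0.072
spring ('side',) [0.6332 0.29   0.    ] 1-IoU 0.114
guide ('top', 'side') [ 0.5243  0.3009 -0.1747] 1-IoU 0.306
guide ('top',) [ 0.5239  0.301  -0.1706] 1-IoU 0.063
guide ('side',) [ 0.5396  0.3461 -1.47  ] 1-IoU 0.414
t 25.1 pos mm [466.5  48.9  99.3] jaw deg -5.78 toolz [ 0.004 -0.    -1.   ] F [0.6 0.2 0.7] op 75.2
delta mm [165.3 241.3 -99.3]
dyaw 0.003
```

Emit:
jog_arm:
  moves:
    - {"wx":0,"wy":0,"wz":0,"dx":20.7,"dy":30,"dz":0,"jaw":0.85}
    - {"wx":0,"wy":0,"wz":0,"dx":20.7,"dy":30,"dz":0,"jaw":0.85}
    - {"wx":0,"wy":0,"wz":0,"dx":20.7,"dy":30,"dz":0,"jaw":0.85}
    - {"wx":0,"wy":0,"wz":0,"dx":20.7,"dy":30,"dz":0,"jaw":0.85}
    - {"wx":0,"wy":0,"wz":0,"dx":20.7,"dy":30,"dz":0,"jaw":0.85}
    - {"wx":0,"wy":0,"wz":0,"dx":20.7,"dy":30,"dz":0,"jaw":0.85}
    - {"wx":0,"wy":0,"wz":0,"dx":20.7,"dy":30,"dz":0,"jaw":0.85}
    - {"wx":0,"wy":0,"wz":0,"dx":20.7,"dy":31,"dz":-10,"jaw":0.85}
    - {"wx":0,"wy":0,"wz":0,"dx":0,"dy":0,"dz":-15,"jaw":0.85}
    - {"wx":0,"wy":0,"wz":0,"dx":0,"dy":0,"dz":0,"jaw":0.85}

```text
time_s: 25.9
position: [0.631, 0.2916, 0.0693]
eef_rot: [0.741, 0.671, -0.002, -0.001]
wrist_force: [-0.7, 0.1, 0.1]
opening: 0.08
```

Emit:
jog_arm:
  moves:
    - {"wx":0,"wy":0,"wz":0,"dx":0,"dy":0,"dz":0,"jaw":0.85}
    - {"wx":0,"wy":0,"wz":0,"dx":0,"dy":0,"dz":0,"jaw":0.85}
    - {"wx":0,"wy":0,"wz":0,"dx":0,"dy":0,"dz":0,"jaw":0.85}

```text
time_s: 26.15
position: [0.631, 0.2893, 0.0744]
eef_rot: [0.742, 0.67, 0.001, 0.0]
wrist_force: [-0.3, 0.0, 0.6]
opening: 0.0798
```

```bash
python3 -c "
from geo import *
to(.6319,.2902,.028-DZ,YAW)"
```

```text
t 26.1 pos mm [631.  289.3  74.4] jaw deg -5.83 toolz [ 0.001  0.    -1.   ] F [-0.3  0.   0.6] op 79.8
delta mm [  0.9   0.9 -74.4]
dyaw 0.004
```

Emit:
jog_arm:
  moves:
    - {"wx":0,"wy":0,"wz":0,"dx":0.5,"dy":0.5,"dz":-25,"jaw":0.85}
    - {"wx":0,"wy":0,"wz":0,"dx":0,"dy":0,"dz":-25,"jaw":0.85}
    - {"wx":0,"wy":0,"wz":0,"dx":0,"dy":0,"dz":-23,"jaw":0.85}
    - {"wx":0,"wy":0,"wz":0,"dx":0,"dy":0,"dz":0,"jaw":0.85}
    - {"wx":0,"wy":0,"wz":0,"dx":0,"dy":0,"dz":0,"jaw":0.5}
    - {"wx":0,"wy":0,"wz":0,"dx":0,"dy":0,"dz":0,"jaw":0.4}
    - {"wx":0,"wy":0,"wz":0,"dx":0,"dy":0,"dz":0,"jaw":0.4}
    - {"wx":0,"wy":0,"wz":0,"dx":0,"dy":0,"dz":0,"jaw":0.4}
    - {"wx":0,"wy":0,"wz":0,"dx":0,"dy":0,"dz":0,"jaw":0.4}
    - {"wx":0,"wy":0,"wz":0,"dx":0,"dy":0,"dz":0,"jaw":0.4}

```text
time_s: 26.98
position: [0.6323, 0.2909, 0.0026]
eef_rot: [0.742, 0.671, 0.002, 0.001]
wrist_force: [0.0, 0.4, 6.0]
opening: 0.0566
```

```bash
python3 -c "
from geo import *
to(*car(.075,.12),.110-DZ,YAW)"
```

```text
t 27.0 pos mm [632.3 290.9   2.6] jaw deg -5.76 toolz [ 0.004  0.001 -1.   ] F [0.  0.4 6. ] op 56.6
delta mm [   7.3 -188.1   79.4]
dyaw 0.003
```

Emit:
jog_arm:
  moves:
    - {"wx":0,"wy":0,"wz":0,"dx":0,"dy":0,"dz":25,"jaw":0.4}
    - {"wx":0,"wy":0,"wz":0,"dx":0,"dy":0,"dz":35,"jaw":0.4}
    - {"wx":0,"wy":0,"wz":0,"dx":0,"dy":0,"dz":30,"jaw":0.4}
    - {"wx":0,"wy":0,"wz":0,"dx":1,"dy":-32,"dz":0,"jaw":0.4}
    - {"wx":0,"wy":0,"wz":0,"dx":1,"dy":-32,"dz":0,"jaw":0.4}
    - {"wx":0,"wy":0,"wz":0,"dx":1,"dy":-32,"dz":0,"jaw":0.4}
    - {"wx":0,"wy":0,"wz":0,"dx":1,"dy":-32,"dz":0,"jaw":0.4}
    - {"wx":0,"wy":0,"wz":0,"dx":2,"dy":-30,"dz":0,"jaw":0.4}
    - {"wx":0,"wy":0,"wz":0,"dx":1.5,"dy":-30,"dz":0,"jaw":0.4}
    - {"wx":0,"wy":0,"wz":0,"dx":0,"dy":0,"dz":0,"jaw":0.4}

```text
time_s: 27.82
position: [0.6383, 0.0967, 0.0903]
eef_rot: [0.743, 0.669, -0.001, 0.001]
wrist_force: [0.1, 1.0, -1.7]
opening: 0.0561
```

Emit:
jog_arm:
  moves:
    - {"wx":0,"wy":0,"wz":0,"dx":0,"dy":0,"dz":0,"jaw":0.4}
    - {"wx":0,"wy":0,"wz":0,"dx":0,"dy":0,"dz":0,"jaw":0.4}
    - {"wx":0,"wy":0,"wz":0,"dx":0,"dy":0,"dz":0,"jaw":0.4}
    - {"wx":0,"wy":0,"wz":0,"dx":0,"dy":0,"dz":0,"jaw":0.4}

```text
time_s: 28.15
position: [0.6381, 0.1039, 0.0903]
eef_rot: [0.741, 0.671, 0.0, -0.0]
wrist_force: [-0.3, -0.3, -1.2]
opening: 0.0568
```

```bash
python3 -c "
from geo import *
to(*car(.075,.12),.0406-DZ,YAW)"
```

```text
t 28.1 pos mm [638.1 103.9  90.3] jaw deg -5.68 toolz [-0.  0. -1.] F [-0.3 -0.3 -1.2] op 56.8
delta mm [  1.6  -1.1 -77.7]
dyaw 0.001
```

Emit:
jog_arm:
  moves:
    - {"wx":0,"wy":0,"wz":0,"dx":1.2,"dy":-0.7,"dz":-10,"jaw":0.4}
    - {"wx":0,"wy":0,"wz":0,"dx":0,"dy":0,"dz":-5,"jaw":0.4}
    - {"wx":0,"wy":0,"wz":0,"dx":0,"dy":0,"dz":-5,"jaw":0.4}
    - {"wx":0,"wy":0,"wz":0,"dx":0,"dy":0,"dz":-4,"jaw":0.4}
    - {"wx":0,"wy":0,"wz":0,"dx":0,"dy":0,"dz":-4,"jaw":0.4}
    - {"wx":0,"wy":0,"wz":0,"dx":0,"dy":0,"dz":-4,"jaw":0.4}
    - {"wx":0,"wy":0,"wz":0,"dx":0,"dy":0,"dz":0,"jaw":0.4}

```text
time_s: 28.73
position: [0.6388, 0.1018, 0.0573]
eef_rot: [0.742, 0.671, -0.001, -0.001]
wrist_force: [0.2, -0.1, -1.4]
opening: 0.0564
```

```bash
python3 -c "
from geo import *
to(*car(.075,.12),.0406-DZ,YAW)"
```

```text
t 28.7 pos mm [638.8 101.8  57.3] jaw deg -5.77 toolz [-0.002 -0.    -1.   ] F [ 0.2 -0.1 -1.4] op 56.4
delta mm [  0.8   1.  -44.7]
dyaw 0.003
```

Emit:
jog_arm:
  moves:
    - {"wx":0,"wy":0,"wz":0,"dx":0,"dy":0.5,"dz":-8,"jaw":0.4}
    - {"wx":0,"wy":0,"wz":0,"dx":0,"dy":0,"dz":-8,"jaw":0.4}
    - {"wx":0,"wy":0,"wz":0,"dx":0,"dy":0,"dz":-8,"jaw":0.4}
    - {"wx":0,"wy":0,"wz":0,"dx":0,"dy":0,"dz":-8,"jaw":0.4}
    - {"wx":0,"wy":0,"wz":0,"dx":0,"dy":0,"dz":-6,"jaw":0.4}
    - {"wx":0,"wy":0,"wz":0,"dx":0,"dy":0,"dz":-4,"jaw":0.4}
    - {"wx":0,"wy":0,"wz":0,"dx":0,"dy":0,"dz":-1.5,"jaw":0.4}
    - {"wx":0,"wy":0,"wz":0,"dx":0,"dy":0,"dz":0,"jaw":0.4}
    - {"wx":0,"wy":0,"wz":0,"dx":0,"dy":0,"dz":0,"jaw":0.4}

```text
time_s: 29.48
position: [0.6398, 0.1023, 0.0151]
eef_rot: [0.742, 0.671, 0.0, 0.0]
wrist_force: [-0.2, 0.0, -1.4]
opening: 0.0568
```

Emit:
jog_arm:
  moves:
    - {"wx":0,"wy":0,"wz":0,"dx":0,"dy":0,"dz":-1,"jaw":0.4}
    - {"wx":0,"wy":0,"wz":0,"dx":0,"dy":0,"dz":0,"jaw":0.75}
    - {"wx":0,"wy":0,"wz":0,"dx":0,"dy":0,"dz":0,"jaw":0.75}
    - {"wx":0,"wy":0,"wz":0,"dx":0,"dy":0,"dz":0,"jaw":0.75}
    - {"wx":0,"wy":0,"wz":0,"dx":0,"dy":0,"dz":15,"jaw":0.75}
    - {"wx":0,"wy":0,"wz":0,"dx":0,"dy":0,"dz":30,"jaw":0.75}
    - {"wx":0,"wy":0,"wz":0,"dx":0,"dy":0,"dz":40,"jaw":0.75}
    - {"wx":0,"wy":0,"wz":-0.07,"dx":-30,"dy":25,"dz":10,"jaw":0.4}
    - {"wx":0,"wy":0,"wz":0,"dx":-30,"dy":25,"dz":0,"jaw":0.4}
    - {"wx":0,"wy":0,"wz":0,"dx":0,"dy":0,"dz":0,"jaw":0.4}

```text
time_s: 30.32
position: [0.5743, 0.156, 0.1107]
eef_rot: [0.764, 0.645, -0.0, -0.002]
wrist_force: [-1.0, 0.1, -0.4]
opening: 0.0541
```

```bash
python3 -c "
from geo import *
from vis import *
im=grab()
cv2.imwrite('pics/p3.png',cv2.hconcat([cv2.convertScaleAbs(cv2.resize(im[n][y:y+150,x:x+100,::-1],(400,600),interpolation=cv2.INTER_CUBIC),alpha=1.5,beta=10) for n,x,y in(('side',310,180),('top',330,190))]))
p=fit({'top':im['top']},'guide',[.524,.301,-.168],pad=7)
to(*p[:2],.042-DZ,p[2])"
```

```text
guide ('top',) [ 0.5314  0.305  -0.3014] 1-IoU 0.581
t 30.4 pos mm [578.9 153.1 109.8] jaw deg -9.66 toolz [ 0.001 -0.    -1.   ] F [-0.3 -0.2  0.5] op 45.6
delta mm [-47.4 151.9 -95.8]
dyaw -0.133
```

Emit:
jog_arm:
  moves:
    - {"wx":0,"wy":0,"wz":0,"dx":-11,"dy":30,"dz":0,"jaw":0.4}
    - {"wx":0,"wy":0,"wz":0,"dx":-11,"dy":30,"dz":0,"jaw":0.4}
    - {"wx":0,"wy":0,"wz":0,"dx":-11,"dy":30,"dz":0,"jaw":0.4}
    - {"wx":0,"wy":0,"wz":0,"dx":-11,"dy":30,"dz":0,"jaw":0.4}
    - {"wx":0,"wy":0,"wz":0,"dx":-11,"dy":28,"dz":-20,"jaw":0.4}
    - {"wx":0,"wy":0,"wz":0,"dx":0,"dy":0,"dz":0,"jaw":0.4}
    - {"wx":0,"wy":0,"wz":0,"dx":0,"dy":0,"dz":0,"jaw":0.4}
    - {"wx":0,"wy":0,"wz":0,"dx":0,"dy":0,"dz":0,"jaw":0.4}

```text
time_s: 31.08
position: [0.5257, 0.2995, 0.0886]
eef_rot: [0.765, 0.644, -0.0, 0.001]
wrist_force: [0.6, 0.3, 1.7]
opening: 0.0375
```

```bash
python3 -c "
from geo import *
from vis import *
im=grab(('top','side'))
fit({'top':im['top']},'guide',[.524,.301,-.168],pad=7)
to(.5239,.301,.032-DZ,-.170)"
```

```text
guide ('top',) [ 0.5273  0.3166 -0.1913] 1-IoU 0.445
t 31.2 pos mm [526.1 299.1  89.3] jaw deg -9.87 toolz [ 0.001 -0.    -1.   ] F [0.3 0.  0.1] op 37.6
delta mm [ -2.2   1.9 -85.3]
dyaw 0.002
```

Emit:
jog_arm:
  moves:
    - {"wx":0,"wy":0,"wz":0,"dx":-2,"dy":1.5,"dz":-20,"jaw":0.4}
    - {"wx":0,"wy":0,"wz":0,"dx":0,"dy":0,"dz":-25,"jaw":0.4}
    - {"wx":0,"wy":0,"wz":0,"dx":0,"dy":0,"dz":-25,"jaw":0.4}
    - {"wx":0,"wy":0,"wz":0,"dx":0,"dy":0,"dz":-15,"jaw":0.4}
    - {"wx":0,"wy":0,"wz":0,"dx":0,"dy":0,"dz":0,"jaw":0.4}
    - {"wx":0,"wy":0,"wz":0,"dx":0,"dy":0,"dz":0,"jaw":0.4}
    - {"wx":0,"wy":0,"wz":0,"dx":0,"dy":0,"dz":0,"jaw":0.05}
    - {"wx":0,"wy":0,"wz":0,"dx":0,"dy":0,"dz":0,"jaw":0.05}
    - {"wx":0,"wy":0,"wz":0,"dx":0,"dy":0,"dz":0,"jaw":0.05}
    - {"wx":0,"wy":0,"wz":0,"dx":0,"dy":0,"dz":0,"jaw":0.05}
  newtons: 40

```text
time_s: 32.02
position: [0.5234, 0.3021, 0.0051]
eef_rot: [0.765, 0.644, 0.001, 0.0]
wrist_force: [-0.4, -1.1, 0.3]
opening: 0.0143
```

Emit:
jog_arm:
  moves:
    - {"wx":0,"wy":0,"wz":0,"dx":0,"dy":0,"dz":0,"jaw":0.05}
    - {"wx":0,"wy":0,"wz":0,"dx":0,"dy":0,"dz":0,"jaw":0.05}

```text
time_s: 32.18
position: [0.5237, 0.3021, 0.005]
eef_rot: [0.765, 0.644, 0.001, 0.001]
wrist_force: [0.6, -0.9, 3.3]
opening: 0.0116
```

```bash
python3 -c "
from geo import *
to(*car(-.010,.086),.032+.010-DZ,YAW)"
```

```text
t 32.2 pos mm [523.7 302.1   5. ] jaw deg -9.77 toolz [ 0.003  0.001 -1.   ] F [ 0.6 -0.9  3.3] op 11.6
delta mm [  28.1 -224.8    9. ]
dyaw 0.073
```

Emit:
jog_arm:
  moves:
    - {"wx":0,"wy":0,"wz":0,"dx":0,"dy":0,"dz":15,"jaw":0.05}
    - {"wx":0,"wy":0,"wz":0,"dx":0,"dy":0,"dz":30,"jaw":0.05}
    - {"wx":0,"wy":0,"wz":0.073,"dx":4,"dy":-32,"dz":0,"jaw":0.05}
    - {"wx":0,"wy":0,"wz":0,"dx":4,"dy":-32,"dz":0,"jaw":0.05}
    - {"wx":0,"wy":0,"wz":0,"dx":4,"dy":-32,"dz":0,"jaw":0.05}
    - {"wx":0,"wy":0,"wz":0,"dx":4,"dy":-32,"dz":0,"jaw":0.05}
    - {"wx":0,"wy":0,"wz":0,"dx":4,"dy":-32,"dz":0,"jaw":0.05}
    - {"wx":0,"wy":0,"wz":0,"dx":4,"dy":-32,"dz":0,"jaw":0.05}
    - {"wx":0,"wy":0,"wz":0,"dx":4,"dy":-28,"dz":0,"jaw":0.05}
    - {"wx":0,"wy":0,"wz":0,"dx":0,"dy":0,"dz":0,"jaw":0.05}

```text
time_s: 33.02
position: [0.5504, 0.0769, 0.0482]
eef_rot: [0.742, 0.67, -0.002, 0.001]
wrist_force: [-0.6, 0.2, -3.1]
opening: 0.0118
```

Emit:
jog_arm:
  moves:
    - {"wx":0,"wy":0,"wz":0,"dx":0,"dy":0,"dz":0,"jaw":0.05}
    - {"wx":0,"wy":0,"wz":0,"dx":0,"dy":0,"dz":0,"jaw":0.05}
    - {"wx":0,"wy":0,"wz":0,"dx":0,"dy":0,"dz":0,"jaw":0.05}
    - {"wx":0,"wy":0,"wz":0,"dx":0,"dy":0,"dz":0,"jaw":0.05}

```text
time_s: 33.35
position: [0.55, 0.083, 0.0487]
eef_rot: [0.74, 0.672, -0.0, -0.0]
wrist_force: [-0.6, -0.2, -3.4]
opening: 0.012
```

```bash
python3 -c "
from geo import *
from vis import *
for u in((312,274),(329,275),(309,318),(325,319)): print((uncar(ray('top',u,.02))*1e3).round(0))
to(*car(-.010,.086),.033+.011-DZ,YAW)"
```

```text
[-22.  25.]
[-20. -10.]
[-110.   21.]
[-109.  -11.]
t 33.4 pos mm [550.   83.   48.7] jaw deg -5.51 toolz [-0.001  0.    -1.   ] F [-0.6 -0.2 -3.4] op 12.0
delta mm [  1.7  -5.8 -32.7]
dyaw -0.002
```

```bash
python3 -c "
from geo import *
from vis import *
t=cv2.imread('pics/top0.png').astype(float);s=cv2.imread('pics/side0.png').astype(float)
def smp(im,n,P):
    u=proj(n,P)[0].astype(np.float32);return cv2.getRectSubPix(im.astype(np.float32),(1,1),(float(u[0]),float(u[1])))[0,0].mean()
for n,im in(('top',t),('side',s)):
  print(n)
  for X in range(-120,21,7):
    print(X,[int(smp(im,n,np.r_[car(X/1e3,Y/1e3),.015])) for Y in range(-12,33,3)])
"
```

```text
top
-120 [130, 130, 130, 129, 131, 130, 130, 130, 131, 131, 131, 131, 132, 131, 131]
-113 [131, 131, 130, 130, 130, 130, 132, 132, 131, 131, 130, 132, 131, 131, 131]
-106 [116, 103, 110, 113, 129, 129, 130, 130, 131, 104, 102, 111, 110, 127, 130]
-99 [131, 100, 112, 114, 127, 130, 130, 130, 130, 87, 100, 112, 114, 130, 130]
-92 [106, 99, 109, 110, 128, 130, 131, 131, 130, 96, 98, 111, 114, 128, 131]
-85 [122, 103, 110, 113, 130, 130, 132, 130, 131, 111, 103, 110, 112, 129, 132]
-78 [127, 101, 110, 112, 125, 129, 129, 127, 129, 88, 96, 109, 115, 130, 131]
-71 [109, 101, 110, 111, 126, 131, 130, 129, 129, 99, 97, 109, 113, 127, 132]
-64 [121, 100, 107, 106, 117, 94, 108, 101, 93, 84, 94, 111, 111, 126, 130]
-57 [83, 80, 74, 73, 68, 51, 48, 48, 51, 62, 94, 110, 113, 128, 131]
-50 [82, 75, 73, 73, 69, 56, 51, 51, 48, 59, 100, 109, 111, 126, 129]
-43 [78, 74, 74, 74, 62, 50, 52, 51, 54, 65, 98, 110, 110, 130, 131]
-36 [100, 98, 108, 105, 73, 62, 60, 60, 62, 63, 95, 109, 112, 127, 129]
-29 [88, 100, 108, 109, 73, 64, 60, 61, 60, 64, 99, 110, 110, 127, 131]
-22 [89, 95, 109, 96, 66, 61, 59,
[... 1351 characters left out ...]
, 41, 37, 43, 42, 31, 28, 30, 29]
-36 [127, 132, 152, 148, 97, 44, 44, 64, 67, 63, 65, 99, 144, 175, 186]
-29 [85, 109, 148, 141, 85, 43, 47, 65, 65, 66, 66, 101, 148, 176, 189]
-22 [119, 118, 134, 115, 64, 33, 40, 61, 64, 65, 71, 103, 150, 181, 192]
-15 [185, 149, 107, 68, 39, 32, 50, 68, 67, 63, 68, 110, 172, 191, 189]
-8 [185, 163, 111, 67, 37, 34, 50, 63, 67, 63, 70, 114, 168, 186, 188]
-1 [176, 141, 109, 80, 55, 46, 50, 63, 72, 73, 79, 114, 166, 185, 188]
6 [187, 189, 190, 190, 189, 188, 187, 186, 188, 190, 190, 187, 190, 191, 190]
13 [184, 186, 188, 186, 186, 187, 185, 186, 185, 188, 187, 185, 188, 188, 187]
20 [145, 150, 157, 155, 160, 171, 185, 189, 190, 188, 190, 188, 192, 190, 190]
```

Emit:
jog_arm:
  moves:
    - {"wx":0,"wy":0,"wz":-0.003,"dx":2,"dy":0,"dz":-15,"jaw":0.05}
    - {"wx":0,"wy":0,"wz":0,"dx":0,"dy":0,"dz":-13,"jaw":0.05}
    - {"wx":0,"wy":0,"wz":0,"dx":0,"dy":0,"dz":-3,"jaw":0.05}
    - {"wx":0,"wy":0,"wz":0,"dx":0,"dy":0,"dz":0,"jaw":0.05}
    - {"wx":0,"wy":0,"wz":0,"dx":0,"dy":0,"dz":0,"jaw":0.05}

```text
time_s: 33.77
position: [0.5525, 0.0824, 0.0181]
eef_rot: [0.742, 0.671, 0.0, -0.0]
wrist_force: [-0.4, -0.4, -3.7]
opening: 0.0117
```

Emit:
jog_arm:
  moves:
    - {"wx":0,"wy":0,"wz":0,"dx":0,"dy":0,"dz":-1,"jaw":0.05}
    - {"wx":0,"wy":0,"wz":0,"dx":0,"dy":0,"dz":-1,"jaw":0.05}
    - {"wx":0,"wy":0,"wz":0,"dx":0,"dy":0,"dz":0,"jaw":0.05}
    - {"wx":0,"wy":0,"wz":0,"dx":0,"dy":0,"dz":0,"jaw":0.05}

```text
time_s: 34.1
position: [0.5527, 0.0818, 0.0163]
eef_rot: [0.742, 0.671, 0.0, 0.0]
wrist_force: [0.6, 0.5, -2.4]
opening: 0.0115
```

```bash
python3 -c "
from geo import *
to(*car(-.010,.086),.033+.011-DZ,YAW)"
```

```text
t 34.1 pos mm [552.7  81.8  16.3] jaw deg -5.77 toolz [ 0.001  0.    -1.   ] F [ 0.6  0.5 -2.4] op 11.5
delta mm [-1.  -4.6 -0.3]
dyaw 0.003
```

Emit:
jog_arm:
  moves:
    - {"wx":0,"wy":0,"wz":0,"dx":-1,"dy":-5,"dz":0,"jaw":0.05}
    - {"wx":0,"wy":0,"wz":0,"dx":-0.5,"dy":-4,"dz":0,"jaw":0.05}
    - {"wx":0,"wy":0,"wz":0,"dx":-0.4,"dy":-4,"dz":0,"jaw":0.05}
    - {"wx":0,"wy":0,"wz":0,"dx":-0.3,"dy":-3,"dz":0,"jaw":0.05}
    - {"wx":0,"wy":0,"wz":0,"dx":0,"dy":0,"dz":0,"jaw":0.05}
    - {"wx":0,"wy":0,"wz":0,"dx":0,"dy":0,"dz":0,"jaw":0.05}

```text
time_s: 34.6
position: [0.5504, 0.0655, 0.0159]
eef_rot: [0.742, 0.67, 0.0, 0.0]
wrist_force: [0.6, -0.1, -3.0]
opening: 0.0118
```

```bash
python3 -c "
from geo import *
o=st();print('car mm',(uncar(o['position'])*1e3).round(1))"
```

```text
t 34.6 pos mm [550.4  65.5  15.9] jaw deg -5.82 toolz [ 0.  0. -1.] F [ 0.6 -0.1 -3. ] op 11.8
car mm [-10.2  74.1]
```

Emit:
jog_arm:
  moves:
    - {"wx":0,"wy":0,"wz":0.003,"dx":-0.5,"dy":-5,"dz":0,"jaw":0.05}
    - {"wx":0,"wy":0,"wz":0,"dx":-0.5,"dy":-5,"dz":0,"jaw":0.05}
    - {"wx":0,"wy":0,"wz":0,"dx":-0.5,"dy":-4,"dz":0,"jaw":0.05}
    - {"wx":0,"wy":0,"wz":0,"dx":-0.4,"dy":-4,"dz":0,"jaw":0.05}
    - {"wx":0,"wy":0,"wz":0,"dx":-0.4,"dy":-4,"dz":0,"jaw":0.05}
    - {"wx":0,"wy":0,"wz":0,"dx":-0.4,"dy":-4,"dz":0,"jaw":0.05}
    - {"wx":0,"wy":0,"wz":0,"dx":-0.4,"dy":-4,"dz":0,"jaw":0.05}
    - {"wx":0,"wy":0,"wz":0,"dx":0,"dy":0,"dz":0,"jaw":0.05}

```text
time_s: 35.27
position: [0.5472, 0.035, 0.0159]
eef_rot: [0.741, 0.671, -0.0, 0.0]
wrist_force: [0.1, 0.7, -3.3]
opening: 0.0116
```

```bash
python3 -c "
from geo import *
o=st();print('car mm',(uncar(o['position'])*1e3).round(1))"
```

```text
t 35.3 pos mm [547.2  35.   15.9] jaw deg -5.64 toolz [ 0. -0. -1.] F [ 0.1  0.7 -3.3] op 11.6
car mm [-10.4  43.5]
```

Emit:
jog_arm:
  moves:
    - {"wx":0,"wy":0,"wz":0,"dx":-0.3,"dy":-6,"dz":0,"jaw":0.05}
    - {"wx":0,"wy":0,"wz":0,"dx":-0.6,"dy":-6,"dz":0,"jaw":0.05}
    - {"wx":0,"wy":0,"wz":0,"dx":-0.6,"dy":-6,"dz":0,"jaw":0.05}
    - {"wx":0,"wy":0,"wz":0,"dx":-0.6,"dy":-6,"dz":0,"jaw":0.05}
    - {"wx":0,"wy":0,"wz":0,"dx":-0.6,"dy":-6,"dz":0,"jaw":0.05}
    - {"wx":0,"wy":0,"wz":0,"dx":-0.6,"dy":-6,"dz":0,"jaw":0.05}
    - {"wx":0,"wy":0,"wz":0,"dx":-0.6,"dy":-6,"dz":0,"jaw":0.05}
    - {"wx":0,"wy":0,"wz":0,"dx":0,"dy":0,"dz":0,"jaw":0.05}

```text
time_s: 35.93
position: [0.5433, -0.0075, 0.0159]
eef_rot: [0.741, 0.671, -0.0, 0.0]
wrist_force: [0.5, 0.2, -3.1]
opening: 0.0117
```

Emit:
jog_arm:
  moves:
    - {"wx":0,"wy":0,"wz":0,"dx":-0.6,"dy":-6,"dz":0,"jaw":0.05}
    - {"wx":0,"wy":0,"wz":0,"dx":-0.6,"dy":-6,"dz":0,"jaw":0.05}
    - {"wx":0,"wy":0,"wz":0,"dx":-0.6,"dy":-6,"dz":0,"jaw":0.05}
    - {"wx":0,"wy":0,"wz":0,"dx":-0.6,"dy":-6,"dz":0,"jaw":0.05}
    - {"wx":0,"wy":0,"wz":0,"dx":-0.6,"dy":-6,"dz":0,"jaw":0.05}
    - {"wx":0,"wy":0,"wz":0,"dx":-0.6,"dy":-6,"dz":0,"jaw":0.05}
    - {"wx":0,"wy":0,"wz":0,"dx":-0.6,"dy":-6,"dz":0,"jaw":0.05}
    - {"wx":0,"wy":0,"wz":0,"dx":0,"dy":0,"dz":0,"jaw":0.05}

```text
time_s: 36.6
position: [0.5391, -0.0495, 0.0159]
eef_rot: [0.741, 0.671, -0.0, 0.0]
wrist_force: [-0.1, 0.1, -2.2]
opening: 0.0116
```

```bash
python3 -c "
from geo import *
o=st();print('car mm',(uncar(o['position'])*1e3).round(1))"
```

```text
t 36.6 pos mm [539.1 -49.5  15.9] jaw deg -5.65 toolz [ 0.    -0.001 -1.   ] F [-0.1  0.1 -2.2] op 11.6
car mm [-10.2 -41.4]
```

Emit:
jog_arm:
  moves:
    - {"wx":0,"wy":0,"wz":0,"dx":-0.6,"dy":-6,"dz":0,"jaw":0.05}
    - {"wx":0,"wy":0,"wz":0,"dx":-0.6,"dy":-6,"dz":0,"jaw":0.05}
    - {"wx":0,"wy":0,"wz":0,"dx":-0.6,"dy":-6,"dz":0,"jaw":0.05}
    - {"wx":0,"wy":0,"wz":0,"dx":-0.6,"dy":-6,"dz":0,"jaw":0.05}
    - {"wx":0,"wy":0,"wz":0,"dx":-0.4,"dy":-4,"dz":0,"jaw":0.05}
    - {"wx":0,"wy":0,"wz":0,"dx":-0.2,"dy":-2,"dz":0,"jaw":0.05}
    - {"wx":0,"wy":0,"wz":0,"dx":0,"dy":0,"dz":0,"jaw":0.05}

```text
time_s: 37.18
position: [0.5361, -0.0787, 0.0159]
eef_rot: [0.741, 0.671, 0.0, 0.0]
wrist_force: [-0.4, 0.6, -4.3]
opening: 0.0117
```

Emit:
jog_arm:
  moves:
    - {"wx":0,"wy":0,"wz":0,"dx":-0.1,"dy":-1,"dz":0,"jaw":0.05}
    - {"wx":0,"wy":0,"wz":0,"dx":-0.1,"dy":-1,"dz":0,"jaw":0.05}
    - {"wx":0,"wy":0,"wz":0,"dx":-0.1,"dy":-1,"dz":0,"jaw":0.05}
    - {"wx":0,"wy":0,"wz":0,"dx":0,"dy":0,"dz":0,"jaw":0.05}

```text
time_s: 37.52
position: [0.5358, -0.0812, 0.0159]
eef_rot: [0.741, 0.672, 0.0, 0.0]
wrist_force: [0.3, 0.6, -4.0]
opening: 0.0119
```

```bash
python3 -c "
from geo import *
o=st();print('car mm',(uncar(o['position'])*1e3).round(1))"
```

```text
t 37.5 pos mm [535.8 -81.2  15.9] jaw deg -5.59 toolz [ 0. -0. -1.] F [ 0.3  0.6 -4. ] op 11.9
car mm [-10.4 -73.2]
```

Emit:
jog_arm:
  moves:
    - {"wx":0,"wy":0,"wz":0,"dx":0,"dy":0,"dz":-1,"jaw":0.05}
    - {"wx":0,"wy":0,"wz":0,"dx":-0.1,"dy":-1,"dz":0,"jaw":0.05}
    - {"wx":0,"wy":0,"wz":0,"dx":-0.1,"dy":-1,"dz":0,"jaw":0.05}
    - {"wx":0,"wy":0,"wz":0,"dx":0,"dy":0,"dz":0,"jaw":0.05}
    - {"wx":0,"wy":0,"wz":0,"dx":0,"dy":0,"dz":0,"jaw":0.05}

```text
time_s: 37.93
position: [0.5356, -0.0832, 0.015]
eef_rot: [0.741, 0.672, 0.0, 0.0]
wrist_force: [-0.0, 0.8, -2.8]
opening: 0.0113
```

Emit:
jog_arm:
  moves:
    - {"wx":0,"wy":0,"wz":0,"dx":-0.1,"dy":-1,"dz":0,"jaw":0.05}
    - {"wx":0,"wy":0,"wz":0,"dx":-0.1,"dy":-1,"dz":0,"jaw":0.05}
    - {"wx":0,"wy":0,"wz":0,"dx":0,"dy":0,"dz":0,"jaw":0.05}
    - {"wx":0,"wy":0,"wz":0,"dx":0,"dy":0,"dz":0,"jaw":0.05}

```text
time_s: 38.27
position: [0.5354, -0.0852, 0.0149]
eef_rot: [0.741, 0.672, 0.0, -0.0]
wrist_force: [0.6, -0.3, -2.5]
opening: 0.012
```

Emit:
jog_arm:
  moves:
    - {"wx":0,"wy":0,"wz":0,"dx":-0.1,"dy":-1,"dz":0,"jaw":0.05}
    - {"wx":0,"wy":0,"wz":0,"dx":-0.1,"dy":-1,"dz":0,"jaw":0.05}
    - {"wx":0,"wy":0,"wz":0,"dx":0,"dy":0,"dz":0,"jaw":0.05}
    - {"wx":0,"wy":0,"wz":0,"dx":0,"dy":0,"dz":0,"jaw":0.05}

```text
time_s: 38.6
position: [0.5354, -0.0853, 0.0151]
eef_rot: [0.741, 0.671, 0.001, -0.001]
wrist_force: [0.1, 6.0, 0.3]
opening: 0.0118
```

```bash
python3 -c "
from geo import *
o=st();print('car mm',(uncar(o['position'])*1e3).round(1))"
```

```text
t 38.6 pos mm [535.4 -85.3  15.1] jaw deg -5.67 toolz [ 0.001  0.003 -1.   ] F [0.1 6.  0.3] op 11.8
car mm [-10.4 -77.4]
```

Emit:
jog_arm:
  moves:
    - {"wx":0,"wy":0,"wz":0,"dx":-0.1,"dy":-1,"dz":0,"jaw":0.05}
    - {"wx":0,"wy":0,"wz":0,"dx":-0.1,"dy":-1,"dz":0,"jaw":0.05}
    - {"wx":0,"wy":0,"wz":0,"dx":0,"dy":0,"dz":0,"jaw":0.05}
    - {"wx":0,"wy":0,"wz":0,"dx":0,"dy":0,"dz":0,"jaw":0.05}

```text
time_s: 38.93
position: [0.5354, -0.0853, 0.0153]
eef_rot: [0.742, 0.671, 0.003, -0.002]
wrist_force: [1.1, 10.7, 1.9]
opening: 0.0116
```

Emit:
jog_arm:
  moves:
    - {"wx":0,"wy":0,"wz":0,"dx":0,"dy":0,"dz":0,"jaw":0.3}
    - {"wx":0,"wy":0,"wz":0,"dx":0,"dy":0,"dz":0,"jaw":0.35}
    - {"wx":0,"wy":0,"wz":0,"dx":0,"dy":3,"dz":0,"jaw":0.35}
    - {"wx":0,"wy":0,"wz":0,"dx":0,"dy":0,"dz":0,"jaw":0.35}
    - {"wx":0,"wy":0,"wz":0,"dx":0,"dy":0,"dz":20,"jaw":0.35}
    - {"wx":0,"wy":0,"wz":0,"dx":0,"dy":0,"dz":30,"jaw":0.35}
    - {"wx":0,"wy":0,"wz":0,"dx":0,"dy":0,"dz":40,"jaw":0.35}
    - {"wx":0,"wy":0,"wz":0,"dx":-30,"dy":0,"dz":0,"jaw":0.35}
    - {"wx":0,"wy":0,"wz":0,"dx":-30,"dy":0,"dz":0,"jaw":0.35}
    - {"wx":0,"wy":0,"wz":0,"dx":0,"dy":0,"dz":0,"jaw":0.35}

```text
time_s: 39.77
position: [0.469, -0.0855, 0.1052]
eef_rot: [0.741, 0.672, -0.002, -0.002]
wrist_force: [-0.1, 0.5, -0.5]
opening: 0.0333
```

```bash
python3 -c "
from geo import *
from vis import *
to(*car(-.102,.0085),.034-DZ,YAW+np.pi/2)
im=grab(('side',))['side']
c=cv2.convertScaleAbs(cv2.resize(im[170:330,220:400,::-1],None,fx=3.75,fy=3.75,interpolation=cv2.INTER_CUBIC),alpha=1.5,beta=10)
u=proj('side',np.array([np.r_[car(-.01,-.075+y),z] for y in(-.05,.05) for z in(.078,)]))
for v in (u-[219.5,169.5])*3.75: cv2.circle(c,(int(v[0]),int(v[1])),2,(0,0,255),-1)
cv2.imwrite('pics/q.png',c)"
```

```text
t 39.8 pos mm [469.  -85.5 105.2] jaw deg -5.61 toolz [-0.005  0.    -1.   ] F [-0.1  0.5 -0.5] op 33.3
delta mm [-16.4  94.6 -99.2]
dyaw -1.571
```

View pics/q.png

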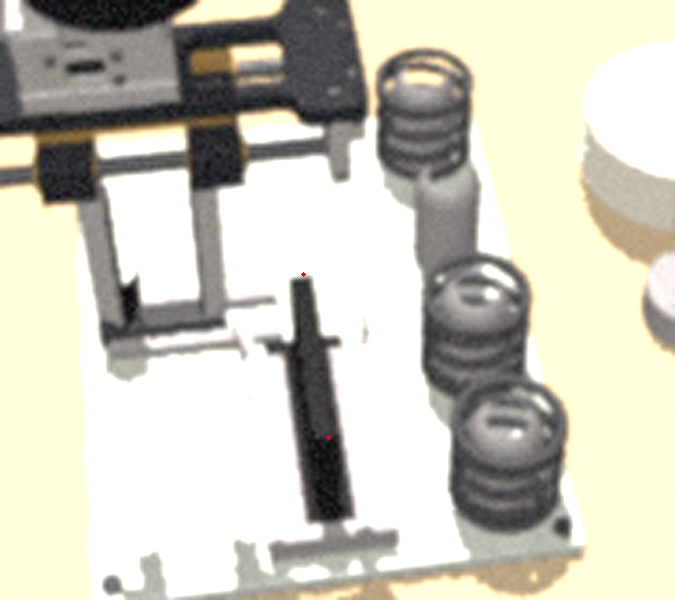

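Emit:
jog_arm:
  moves:
    - {"wx":0,"wy":0,"wz":0.12,"dx":-2,"dy":10,"dz":0,"jaw":0.6}
    - {"wx":0,"wy":0,"wz":0.12,"dx":-2,"dy":10,"dz":0,"jaw":0.6}
    - {"wx":0,"wy":0,"wz":0.12,"dx":-2,"dy":10,"dz":0,"jaw":0.6}
    - {"wx":0,"wy":0,"wz":0.12,"dx":-2,"dy":10,"dz":0,"jaw":0.6}
    - {"wx":0,"wy":0,"wz":0.12,"dx":-2,"dy":10,"dz":0,"jaw":0.6}
    - {"wx":0,"wy":0,"wz":0.12,"dx":-2,"dy":10,"dz":0,"jaw":0.6}
    - {"wx":0,"wy":0,"wz":0.12,"dx":-2,"dy":10,"dz":0,"jaw":0.6}
    - {"wx":0,"wy":0,"wz":0.12,"dx":-2,"dy":10,"dz":0,"jaw":0.6}
    - {"wx":0,"wy":0,"wz":0.12,"dx":0,"dy":10,"dz":0,"jaw":0.6}
    - {"wx":0,"wy":0,"wz":0.12,"dx":0,"dy":5,"dz":0,"jaw":0.6}

```text
time_s: 40.65
position: [0.4601, 0.0096, 0.1048]
eef_rot: [0.229, 0.973, 0.0, 0.0]
wrist_force: [-0.3, -0.6, 0.7]
opening: 0.0565
```

Emit:
jog_arm:
  moves:
    - {"wx":0,"wy":0,"wz":0.12,"dx":0,"dy":0,"dz":-5,"jaw":0.6}
    - {"wx":0,"wy":0,"wz":0.12,"dx":0,"dy":0,"dz":-5,"jaw":0.6}
    - {"wx":0,"wy":0,"wz":0.12,"dx":0,"dy":0,"dz":-5,"jaw":0.6}
    - {"wx":0,"wy":0,"wz":0.01,"dx":0,"dy":0,"dz":0,"jaw":0.6}
    - {"wx":0,"wy":0,"wz":0,"dx":0,"dy":0,"dz":0,"jaw":0.6}
    - {"wx":0,"wy":0,"wz":0,"dx":0,"dy":0,"dz":0,"jaw":0.6}

```text
time_s: 41.15
position: [0.4598, 0.0087, 0.09]
eef_rot: [0.051, 0.999, 0.0, 0.0]
wrist_force: [0.3, -0.5, -0.6]
opening: 0.0562
```

```bash
python3 -c "
from geo import *
to(*car(-.102,.0085),.034-DZ,YAW+np.pi/2)"
```

```text
t 41.1 pos mm [459.8   8.7  90. ] jaw deg 84.21 toolz [ 0.001 -0.    -1.   ] F [ 0.3 -0.5 -0.6] op 56.2
delta mm [ -7.2   0.4 -84. ]
dyaw 0.003
```

Emit:
jog_arm:
  moves:
    - {"wx":0,"wy":0,"wz":0.003,"dx":-7,"dy":0.4,"dz":-15,"jaw":0.6}
    - {"wx":0,"wy":0,"wz":0,"dx":0,"dy":0,"dz":-25,"jaw":0.6}
    - {"wx":0,"wy":0,"wz":0,"dx":0,"dy":0,"dz":-25,"jaw":0.6}
    - {"wx":0,"wy":0,"wz":0,"dx":0,"dy":0,"dz":-18,"jaw":0.6}
    - {"wx":0,"wy":0,"wz":0,"dx":0,"dy":0,"dz":0,"jaw":0.6}
    - {"wx":0,"wy":0,"wz":0,"dx":0,"dy":0,"dz":0,"jaw":0.2}
    - {"wx":0,"wy":0,"wz":0,"dx":0,"dy":0,"dz":0,"jaw":0.1}
    - {"wx":0,"wy":0,"wz":0,"dx":0,"dy":0,"dz":0,"jaw":0.1}
    - {"wx":0,"wy":0,"wz":0,"dx":0,"dy":0,"dz":0,"jaw":0.1}
    - {"wx":0,"wy":0,"wz":0,"dx":0,"dy":0,"dz":0,"jaw":0.1}
  newtons: 15

```text
time_s: 41.98
position: [0.4529, 0.0091, 0.0079]
eef_rot: [0.048, 0.999, -0.0, 0.001]
wrist_force: [-0.1, -0.3, 0.2]
opening: 0.0264
```

Emit:
jog_arm:
  moves:
    - {"wx":0,"wy":0,"wz":0,"dx":0,"dy":0,"dz":0,"jaw":0.1}
    - {"wx":0,"wy":0,"wz":0,"dx":6,"dy":-0.6,"dz":0,"jaw":0.1}
    - {"wx":0,"wy":0,"wz":0,"dx":7,"dy":-0.7,"dz":0,"jaw":0.1}
    - {"wx":0,"wy":0,"wz":0,"dx":7,"dy":-0.7,"dz":0,"jaw":0.1}
    - {"wx":0,"wy":0,"wz":0,"dx":7,"dy":-0.7,"dz":0,"jaw":0.1}
    - {"wx":0,"wy":0,"wz":0,"dx":7,"dy":-0.7,"dz":0,"jaw":0.1}
    - {"wx":0,"wy":0,"wz":0,"dx":7,"dy":-0.7,"dz":0,"jaw":0.1}
    - {"wx":0,"wy":0,"wz":0,"dx":7,"dy":-0.7,"dz":0,"jaw":0.1}
    - {"wx":0,"wy":0,"wz":0,"dx":5,"dy":-0.5,"dz":0,"jaw":0.1}
    - {"wx":0,"wy":0,"wz":0,"dx":0,"dy":0,"dz":0,"jaw":0.1}

```text
time_s: 42.82
position: [0.5067, 0.0036, 0.0077]
eef_rot: [0.048, 0.999, -0.0, 0.001]
wrist_force: [-0.0, -0.7, 4.3]
opening: 0.0235
```

```bash
python3 -c "
from geo import *
o=st();print('car mm',(uncar(o['position'])*1e3).round(1))"
```

```text
t 42.8 pos mm [506.7   3.6   7.7] jaw deg 84.52 toolz [ 0.002 -0.    -1.   ] F [-0.  -0.7  4.3] op 23.5
car mm [-47.7   8.3]
```

Emit:
jog_arm:
  moves:
    - {"wx":0,"wy":0,"wz":0,"dx":2,"dy":-0.2,"dz":0,"jaw":0.1}
    - {"wx":0,"wy":0,"wz":0,"dx":2,"dy":-0.2,"dz":0,"jaw":0.1}
    - {"wx":0,"wy":0,"wz":0,"dx":2,"dy":-0.2,"dz":0,"jaw":0.1}
    - {"wx":0,"wy":0,"wz":0,"dx":1.5,"dy":-0.1,"dz":0,"jaw":0.1}
    - {"wx":0,"wy":0,"wz":0,"dx":0,"dy":0,"dz":0,"jaw":0.1}
    - {"wx":0,"wy":0,"wz":0,"dx":0,"dy":0,"dz":0,"jaw":0.1}

```text
time_s: 43.32
position: [0.5125, 0.0031, 0.0077]
eef_rot: [0.048, 0.999, -0.0, 0.0]
wrist_force: [-2.0, -0.4, 6.2]
opening: 0.0235
```

Emit:
jog_arm:
  moves:
    - {"wx":0,"wy":0,"wz":0,"dx":1.5,"dy":-0.1,"dz":0,"jaw":0.1}
    - {"wx":0,"wy":0,"wz":0,"dx":0,"dy":0,"dz":0,"jaw":0.1}
    - {"wx":0,"wy":0,"wz":0,"dx":0,"dy":0,"dz":0,"jaw":0.1}

```text
time_s: 43.57
position: [0.5124, 0.0031, 0.0077]
eef_rot: [0.048, 0.999, -0.0, -0.001]
wrist_force: [-3.6, -0.9, 8.8]
opening: 0.0238
```

```bash
python3 -c "
from geo import *
o=st();print('car mm',(uncar(o['position'])*1e3).round(1))"
```

```text
t 43.6 pos mm [512.4   3.1   7.7] jaw deg 84.54 toolz [-0.002 -0.    -1.   ] F [-3.6 -0.9  8.8] op 23.8
car mm [-41.9   8.3]
```

Emit:
jog_arm:
  moves:
    - {"wx":0,"wy":0,"wz":0,"dx":1.5,"dy":-0.1,"dz":0,"jaw":0.1}
    - {"wx":0,"wy":0,"wz":0,"dx":0,"dy":0,"dz":0,"jaw":0.1}
    - {"wx":0,"wy":0,"wz":0,"dx":0,"dy":0,"dz":0,"jaw":0.6}
    - {"wx":0,"wy":0,"wz":0,"dx":0,"dy":0,"dz":0,"jaw":0.6}
    - {"wx":0,"wy":0,"wz":0,"dx":0,"dy":0,"dz":0,"jaw":0.6}
    - {"wx":0,"wy":0,"wz":0,"dx":0,"dy":0,"dz":25,"jaw":0.6}
    - {"wx":0,"wy":0,"wz":0,"dx":0,"dy":0,"dz":35,"jaw":0.6}
    - {"wx":0,"wy":0,"wz":0,"dx":0,"dy":0,"dz":40,"jaw":0.6}
    - {"wx":0,"wy":0,"wz":0,"dx":-35,"dy":10,"dz":15,"jaw":0.6}
    - {"wx":0,"wy":0,"wz":0,"dx":-35,"dy":10,"dz":10,"jaw":0.6}

```text
time_s: 44.4
position: [0.4484, 0.0227, 0.1344]
eef_rot: [0.048, 0.999, -0.0, 0.003]
wrist_force: [-0.9, 0.3, -0.2]
opening: 0.056
```

Emit:
jog_arm:
  moves:
    - {"wx":0,"wy":0,"wz":0,"dx":-35,"dy":15,"dz":10,"jaw":0.6}
    - {"wx":0,"wy":0,"wz":0,"dx":-35,"dy":15,"dz":0,"jaw":0.6}
    - {"wx":0,"wy":0,"wz":0,"dx":-35,"dy":15,"dz":0,"jaw":0.6}
    - {"wx":0,"wy":0,"wz":0,"dx":-30,"dy":15,"dz":0,"jaw":0.6}
    - {"wx":0,"wy":0,"wz":0,"dx":0,"dy":0,"dz":0,"jaw":0.6}
    - {"wx":0,"wy":0,"wz":0,"dx":0,"dy":0,"dz":0,"jaw":0.6}

```text
time_s: 44.9
position: [0.3096, 0.0835, 0.142]
eef_rot: [0.047, 0.999, 0.0, 0.001]
wrist_force: [0.8, -0.5, 0.6]
opening: 0.0563
```

```bash
python3 -c "
from geo import *
from vis import *
st();im=grab();out=[]
out=[cv2.convertScaleAbs(cv2.resize(im[n][y:y+160,x:x+w,::-1],(400,int(400*160/w)),interpolation=cv2.INTER_CUBIC),alpha=1.5,beta=10)[:400] for n,x,y,w in(('side',230,175,160),('top',245,190,160))]
cv2.imwrite('pics/final.png',cv2.hconcat(out))"
```

```text
t 44.9 pos mm [309.6  83.5 142. ] jaw deg 84.64 toolz [ 0.002  0.    -1.   ] F [ 0.8 -0.5  0.6] op 56.3
```

View pics/final.png

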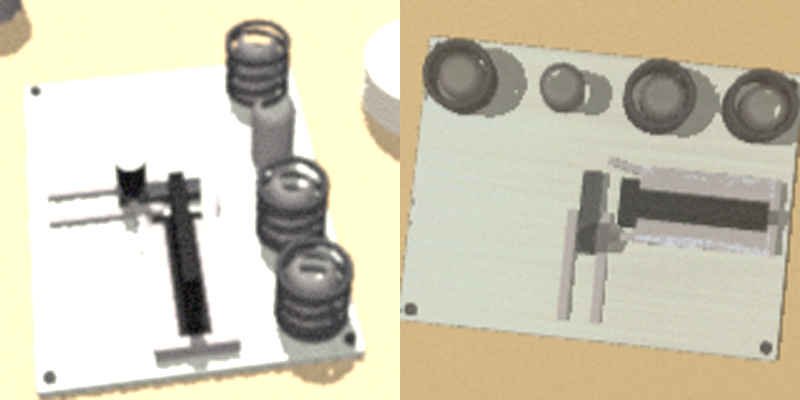

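The final picture shows all three springs seated on rods, the guide against the end stop, and the gate bar across the mouth behind it. I'm handing in.

```bash
python3 -c "
from cell import *
print(hand_in())"
```

```text
the job is handed in; nothing more can be done
None
```

The job is done and handed in at about 45 s of robot time, with no verdict reported. I slid the lock fully open, threaded the three springs present onto rods 0, 2 and 3 counting from the carriage's -y end, ran the guide home, and closed the lock behind it.

- **Lock:** it started about 9 mm open rather than closed. Opening stopped at the end stop with the knob at the carriage's x = -101.7 mm. Closing stopped at -41.9 mm, against -42 mm given.
- **Springs:** the last pictures from both cameras show all three down on the plate around their rods. One rod stays empty because only three springs were there. No spring was seen to be knocked aside before I picked it up.
- **Guide:** it stopped hard, taking 10.7 N with no movement. The gripper was then at y = -77.4 mm, about 2 mm past the expected -75 mm. I put that down to grip offset and calibration, and the pictures show the guide against the stop with the gate behind it.
- **Readings that disagreed:** the reported TCP height was 28 mm too low. I found this by touching the counter, where contact came at a reading of -28 mm, and corrected every height for it. Before that I had gone down to the knob and to one spring without gripping, and nothing moved.
- **Failed checks:** the automatic spring and guide fits failed whenever the gripper blocked the view, so I relied on pictures and forces there. I did not re-measure the cup, tamper and saucers at the end. The arm's path kept clear of them.

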